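# Put away the capper's change parts

### The job

The bottle capper's change parts have been rinsed and must be put away. Work every capping chuck off its tight O-ring spigot by twisting it back and forth while you pull up, so that the loose-standing manifold is neither lifted nor tipped, and hang it upright and fully home in the rack hole that matches its bell. Pile all the loose spacer plates squarely, edges flush, on the plate in the tray, and leave the manifold standing and the bottles and the canister where they are.

Things in the scene. Friction and masses are not known exactly. Their poses are not given: they have to be found in the camera images.
- manifold: Loose-standing steel rinse manifold, 2.2 kg on rubber soles: box tube 60 (x) by 300 mm (y) on two cross feet 120 mm long in x; flat deck 45 mm above the table. Four upright spigots 21 mm thick, 36 mm tall, in a row along its y axis at y = -117, -39, +39, +117 mm; a chuck may sit on any, one or two are empty. Origin: centre of its underside on the table, z up.
- manifold_deck (a point): Centre of the deck. How a chuck, held firmly (45 N), comes off: O-rings grip it; a straight pull takes 30 to 50 N, more than the manifold weighs. While it is turned (about 0.5 N m) the rings slip and it rises with 10 to 18 N if it climbs 3 mm or less per 70 degrees of turn. The grip ends after 20 to 25 mm of rise; the bell clears the spigot after 36 mm.
- chuck_s_mid (a point): Half-way up the chuck with the smallest bell, aluminium, 120 g, 101 mm tall: bell 36 mm thick, 45 mm tall, with a blind bore; flange 46 mm across, 6 mm thick; then the shank to grip, 28 mm thick, 50 mm long. Point on its axis, 50 mm above the bell's rim, 26 mm below the shank's middle; z up the shank. Starts down on a spigot, rim on the deck, its x along the manifold's x. May be absent.
- chuck_m_mid (a point): Half-way up the chuck with the second smallest bell, aluminium, 141 g, 101 mm tall: bell 43 mm thick, 45 mm tall, with a blind bore; flange 53 mm across, 6 mm thick; then the shank to grip, 28 mm thick, 50 mm long. Point on its axis, 50 mm above the bell's rim, 26 mm below the shank's middle; z up the shank. Starts down on a spigot, rim on the deck, its x along the manifold's x. May be absent.
- chuck_l_mid (a point): Half-way up the chuck with the second largest bell, aluminium, 162 g, 101 mm tall: bell 50 mm thick, 45 mm tall, with a blind bore; flange 60 mm across, 6 mm thick; then the shank to grip, 28 mm thick, 50 mm long. Point on its axis, 50 mm above the bell's rim, 26 mm below the shank's middle; z up the shank. Starts down on a spigot, rim on the deck, its x along the manifold's x. May be absent.
- chuck_xl_mid (a point): Half-way up the chuck with the largest bell, aluminium, 183 g, 101 mm tall: bell 57 mm thick, 45 mm tall, with a blind bore; flange 67 mm across, 6 mm thick; then the shank to grip, 28 mm thick, 50 mm long. Point on its axis, 50 mm above the bell's rim, 26 mm below the shank's middle; z up the shank. Starts down on a spigot, rim on the deck, its x along the manifold's x. May be absent.
- rack: Fixed white plastic chuck rack: a plate 90 (x) by 330 mm (y), 12 mm thick, top 70 mm above the table, on end legs; four through holes 78 mm apart in a row along its y axis, growing from 41 mm to 62 mm towards +y, each 5 mm wider than its bell. A chuck that is home hangs by its flange, its half-way point 5 mm above the mouth. Origin: centre of its underside.
- rack_hole0 (a point): Centre of the mouth of the rack's 41 mm hole, for the 36 mm bell. x and y along the rack, z up.
- rack_hole1 (a point): Centre of the mouth of the rack's 48 mm hole, for the 43 mm bell. x and y along the rack, z up.
- rack_hole2 (a point): Centre of the mouth of the rack's 55 mm hole, for the 50 mm bell. x and y along the rack, z up.
- rack_hole3 (a point): Centre of the mouth of the rack's 62 mm hole, for the 57 mm bell. x and y along the rack, z up.
- tray_top (a point): Top centre of the bottom spacer plate, screwed down in a flat steel tray (90 by 160 mm, 6 mm thick, 0.9 kg, standing loose): plate 60 (x) by 130 mm (y), 14 mm thick, its top 20 mm above the table. The loose plates are piled on it. z up.
- plate1_mid (a point): Centre of a loose grey spacer plate, 60 (x) by 130 (y) by 14 mm thick, 110 g, the same size as the one in the tray (all alike). Starts flat on the table. In the pile the lowest loose plate's point is 7 mm above the tray's plate, each next one 14 mm higher. May be absent.
- plate2_mid (a point): Centre of a loose grey spacer plate, 60 (x) by 130 (y) by 14 mm thick, 110 g, the same size as the one in the tray (all alike). Starts flat on the table. In the pile the lowest loose plate's point is 7 mm above the tray's plate, each next one 14 mm higher. May be absent.
- plate3_mid (a point): Centre of a loose grey spacer plate, 60 (x) by 130 (y) by 14 mm thick, 110 g, the same size as the one in the tray (all alike). Starts flat on the table. In the pile the lowest loose plate's point is 7 mm above the tray's plate, each next one 14 mm higher. May be absent.
- bottle1: Filled, capped drinks bottle, 68 mm in diameter, 225 mm tall; bystander. Origin: centre of its underside.
- bottle2: A second such bottle; bystander. Origin: centre of its underside.
- canister: White square canister with a red lid, 85 by 85 by 180 mm; bystander. Origin: centre of its underside.
There are look-alikes about, which are no part of the job. What is shaped like the part that bears plate1_mid but turquoise is not meant.

How it is judged:
By the outcome, as a careful person would: the job done as asked, in the order asked, and still so for the second after the job is handed in, with the robot touching nothing.
Of chuck_s, chuck_m, chuck_l, chuck_xl only 2 to 3 are there at a start; the rules pass over those that are not, and their reading is None.
Of plate1, plate2, plate3 only 2 to 3 are there at a start; the rules pass over those that are not, and their reading is None.
At some moment in a run one of manifold, tray may be knocked a few centimetres aside while the robot is not near it.
It also fails if it takes over 210 s, if anything falls off the work surface, if the arm or the gripper's body presses on something with over 40 N, if the wrist force passes 120 N, or if a joint passes its speed limit or range.

### The arm

A 6-joint arm with a two-finger parallel gripper is mounted at the origin on the work surface. World frame = base frame: x ahead of the robot, y to its left, z up, the work surface at z = 0. Lengths are in m, angles in rad, forces in N, time in s.
With the tool pointing down it reaches from about 0.425 to 0.95 m from the base axis. Payload 14.7 kg.
Tool frame: the origin (TCP) lies between the finger pads; the fingertips stand 22 mm ahead of it and the grasp point (between the pads) lies 3 mm ahead of it (manip.nose_length is the distance from the TCP to the fingertips, in m); z points along the fingers, x is the direction in which the jaws open and shut, and the axes are right-handed (so a half turn about z gives the same grasp; the last joint's range is limited). The gripper opens to 85 mm and grips with 20 to 120 N. Pads are 22 mm wide; open, the fingers measure 114 mm over their backs; the gripper's body (76 mm by 85 mm) begins 54 mm behind the grasp point. The pads swing forward as they close: fully open they stand 13 mm farther back than shut.
Start: joints at [1.297, 0.48, 1.596, -0, 1.065, -0.047], TCP at [0.146, 0.633, 0.253] pointing down, gripper open.
Joint ranges: [-2.75, 2.75], [-0.82, 2.05], [0.23, 2.67], [-1.56, 4.7], [0.09, 2.69], [-2.92, 2.92]. Speed limits (rad/s): [1.89, 1.89, 2.39, 3.01, 3.01, 3.01].

### API

Orientations are given as [roll, pitch, yaw] about the fixed x, y, z axes, in that order (R = Rz(yaw) Ry(pitch) Rx(roll)).
In Python, from workcell import manip, cams, ticket gives the robot as it stands.
- The arm moves only by the shell command python3 -m creep 'ROWS' [OPENING] [FORCE]. ROWS is a JSON object of lists of equal length, an entry for each row: "slide": the shift along the tool's x, y, z normalised to -1 to 1, where 1 is 0.5 m, a list of three; "spin": the turn about the tool's z normalised to -1 to 1, where 1 is 1.5 rad. In form: {"slide": [[x, y, z], ...], "spin": [spin, ...]}. A call has 1 to 5 rows; each row shifts and turns the commanded pose from where the row before left it, along the tool's axes as they then stand; what a row does not reach is not made up. A row lasts 1/12 s, in which the tool goes at most 41.7 mm and 7.16 degrees, less where a joint would pass 70% of its speed; a pose out of reach is approached as far as the arm can. A call with a number of a shift or a turn outside -1 to 1 is refused whole. A call with a gripper value outside its range is refused whole. OPENING is the gripper command: -1 is shut, 1 is fully open, values between are in proportion, set as the call begins (- or left out, the last holds). The fingers move at their own pace and stop on an object; FORCE is the grip in N (left out, the last holds). Time passes only in rows, so rows that do not move let the fingers close. It gives the time, the measured TCP pose, the force and the opening at its end, in the units of the state.
- manip.get_obs(): the state, without advancing time (a new reading comes with each control period).
- cams.snapshot(name): name is "scene" or "top" or "wrist"; returns a dict with "frame" (480x640x3 uint8, red, green, blue), "range_z" (480x640 float32, m along the optical axis (not along the pixel's ray), 0 where there is no reading), "camera_matrix" (3x3 intrinsics, pixels), "xyz" and "attitude" of the camera in the world. Camera axes: x right, y down, z forward; pixel columns grow to the right and rows downward; lengths in m; the calibration is good to about 2 mm. The wrist camera is an equidistant fisheye: a pixel r from the principal point sees the ray r / f radians off the axis. A picture is of the moment at which its call begins.
- ticket.job_done(): hands the job in, once; it reports no verdict.
The state is a dict: "t": time; "joints": joint angles; "qd": joint speeds; "tau": joint torques, N m; "tcp_pos": TCP position; "tcp_rot": TCP orientation; "contact_force": force on the tool from outside, world axes, zero at the start; "ft_torque": the same for the moment, N m; "gripper_width": finger opening in m.
Only numpy, scipy, OpenCV 4.12 (cv2) and the standard library are available. Lean on these libraries where they do the work, as an engineer would, in place of code of your own. Each camera call takes 0.05 s, during which the arm holds its last target.

## Working session

There is one attempt and no reset: what is moved stays moved. The work goes in short steps, Python scripts to look and compute and a shell command to move; the robot and the scene stay as the last step left them, time stands still between calls to the robot, and variables do not carry over. Pictures are saved under pics/ and viewed, and the job is handed in when it is done.

```bash
ls; mkdir -p pics; python3 - <<'E'
from workcell import manip, cams, ticket
import cv2
print(manip.get_obs(), manip.nose_length)
for n in ["scene","top","wrist"]:
    s=cams.snapshot(n); cv2.imwrite(f"pics/{n}0.png",s["frame"][:,:,::-1]); print(n,s["camera_matrix"],s["xyz"],s["attitude"])
E
```

```text
pics
{'t': 0.0, 'joints': array([ 1.29739762e+00,  4.80851753e-01,  1.59688530e+00, -3.46461749e-05,
        1.06506848e+00, -4.66147265e-02]), 'qd': array([-1.47364106e-03,  4.50901714e-04,  7.76203819e-04, -4.43207993e-04,
        1.04698453e-03,  6.25709194e-05]), 'tau': array([ 1.87409685e-03, -9.50670075e+01, -4.30159986e+01, -1.78326941e-04,
        1.30429512e-02,  3.44549665e-05]), 'tcp_pos': array([0.14604447, 0.63298573, 0.25265518]), 'tcp_rot': array([-3.14156639e+00,  1.21298136e-03,  1.34402917e+00]), 'contact_force': array([ 1.01712695, -0.49823567, -0.24625764]), 'ft_torque': array([0.04989253, 0.01949745, 0.04150193]), 'gripper_width': 0.08561658138537652} 0.022
scene [[500.60362435   0.         313.53058526]
 [  0.         500.60362435 241.29996819]
 [  0.           0.           1.        ]] [1.38510407 0.32087724 0.9796598 ] [-2.29807469 -0.00789024  1.89570069]
top [[609.09077588   0.         308.96372923]
 [  0.         609.09077588 242.35318506]
 [  0.           0.           1.        ]] [0.19207648 0.01650926 1.93823861] [-3.02490693e+00 -2.22747549e-03 -1.55159150e+00]
wrist [[371.64829954   0.         313.23527927]
 [  0.         371.64829954 237.01004902]
 [  0.           0.           1.        ]] [0.06505111 0.65143694 0.37412639] [2.81810062e+00 6.46437314e-04 1.34389579e+00]
```

View pics/scene0.png

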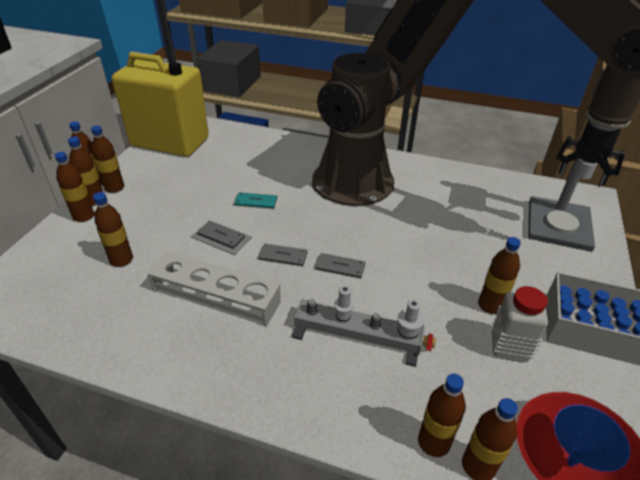

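View pics/top0.png

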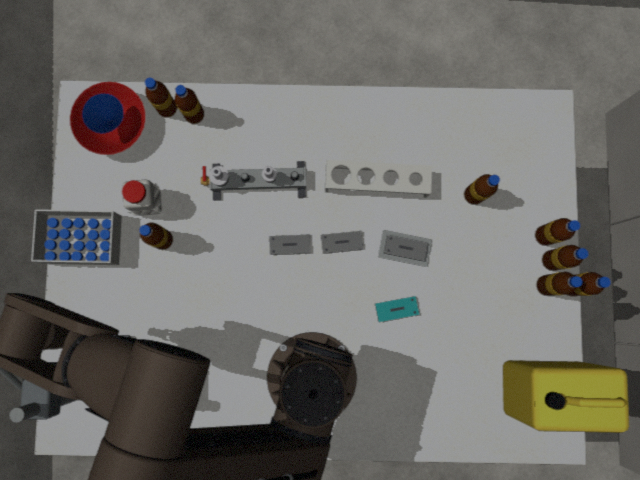

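View pics/wrist0.png

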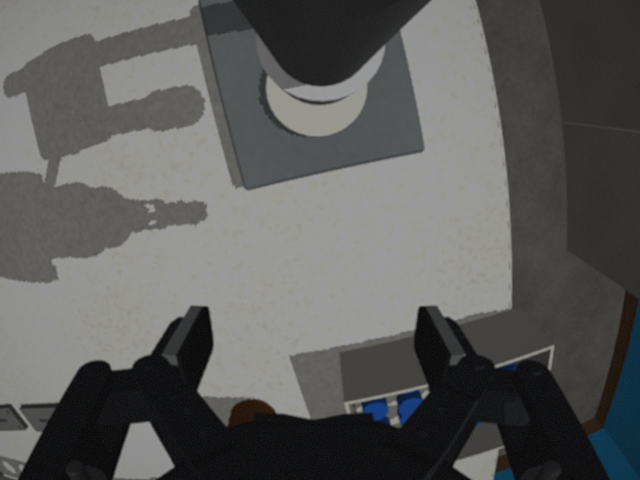

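The scene image shows the manifold with chucks at (345,303) and (411,318), and the other spigots empty. The rack is at (213,285) and the tray with its plate at (222,236). Two grey loose plates are at (283,254) and (340,265).

What could be mistaken for a plate: the turquoise one at (256,200), which is the decoy, and the tray plate, which is fixed. In the top view the same items are: loose plates (290,245) and (343,242), tray (405,247), decoy (398,309), chucks (219,175) and (269,175).

```bash
cat > h.py <<'E'
import numpy as np, cv2
from scipy.spatial.transform import Rotation as R
from workcell import manip, cams, ticket
def snap(n,save=None):
    s=cams.snapshot(n)
    if save: cv2.imwrite(save,s["frame"][:,:,::-1])
    return s
def cloud(s,fish=False):
    K=s["camera_matrix"]; z=s["range_z"]; h,w=z.shape
    u,v=np.meshgrid(np.arange(w),np.arange(h))
    x=(u-K[0,2])/K[0,0]; y=(v-K[1,2])/K[1,1]
    if fish:
        r=np.hypot(x,y)+1e-12; k=np.tan(r)/r; x=x*k;y=y*k
    P=np.stack([x*z,y*z,z],-1)
    P=P@R.from_euler('xyz',s["attitude"]).as_matrix().T+s["xyz"]
    P[z==0]=np.nan
    return P
def crop(s,u0,v0,u1,v1,k,save):
    c=s["frame"][v0:v1,u0:u1,::-1]; cv2.imwrite(save,cv2.resize(c,None,fx=k,fy=k,interpolation=cv2.INTER_CUBIC))
E
python3 - <<'E'
from h import *
s=snap("top"); crop(s,190,140,450,320,3,"pics/topc.png")
P=cloud(s); np.save("top.npy",P)
for u,v in [(290,240),(343,238),(410,243),(385,240),(219,173),(269,174),(245,182),(380,165),(340,174),(366,176),(391,177),(416,178),(400,225)]:
    print(u,v,P[v,u].round(4))
s=snap("scene"); crop(s,140,180,450,380,2.5,"pics/scc.png")
E
```

```text
290 240 [0.4238 0.077  0.0162]
343 238 [ 0.4341 -0.0917  0.011 ]
410 243 [ 0.4211 -0.3038  0.0203]
385 240 [ 0.4315 -0.2269  0.0012]
219 173 [0.6078 0.2914 0.1406]
269 174 [0.6051 0.1401 0.1516]
245 182 [0.6019 0.2224 0.0473]
380 165 [ 0.6608 -0.202   0.0652]
340 174 [ 0.6455 -0.0801 -0.0034]
366 176 [ 0.64   -0.1645 -0.0013]
391 177 [ 0.6364 -0.2446  0.0069]
416 178 [ 0.6385 -0.3284 -0.0095]
400 225 [ 0.4827 -0.2766 -0.0101]
```

View pics/topc.png

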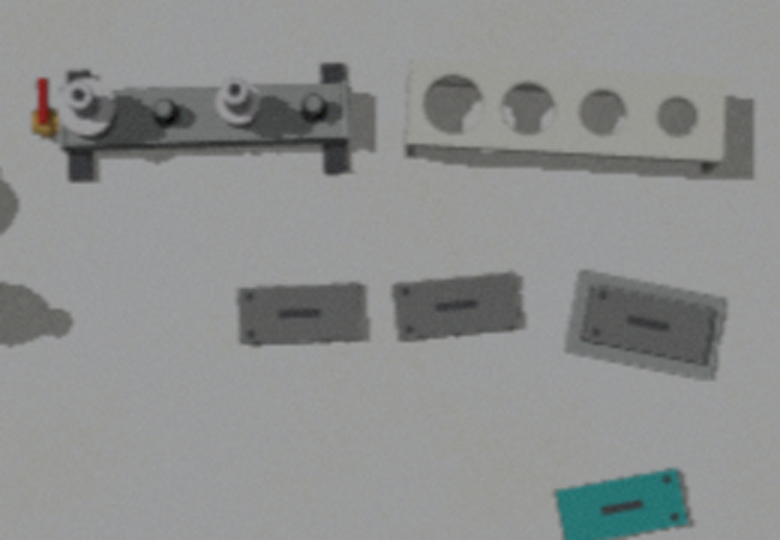

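View pics/scc.png

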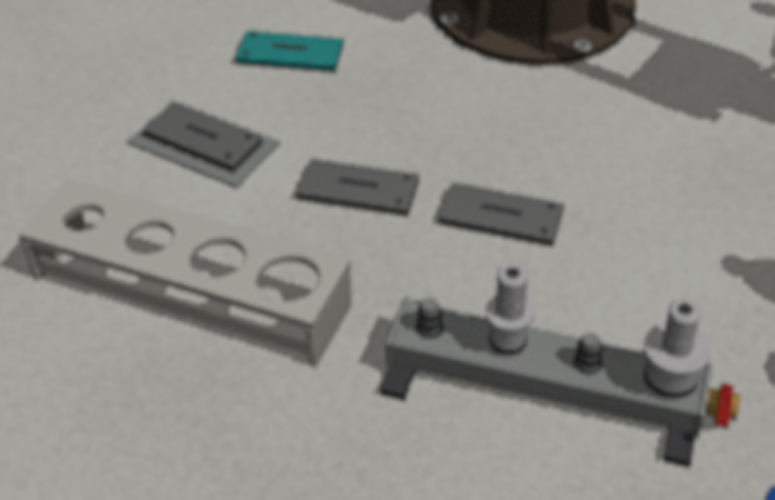

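The choice by description: grey plates at top (290,245) and (343,242). The crop confirms both are grey and bare, the tray plate lies on its tray, and the turquoise one is excluded. Next I move the wrist camera over the manifold and rack.

```bash
python3 -m creep '{"slide":[[0,0,-0.08],[0,0,-0.08],[0,0,-0.08],[0,0,-0.06],[0,0,0]],"spin":[0.08,0.08,0.08,0.08,0.08]}' 1 45
python3 -m creep '{"slide":[[0,0,0],[0,0,0],[0,0,0],[0,0,0],[0,0,0]],"spin":[0.08,0.08,0.08,0.08,0.08]}'
python3 -m creep '{"slide":[[0.02,0.05,0],[0.06,0.08,0],[0.06,0.08,0],[0.06,0.08,0],[0.06,0.08,0]],"spin":[0.08,0.016,0,0,0]}'
```

```text
t: 0.67
tcp_pos: [0.1466, 0.6353, 0.4105]
tcp_rot: [-3.137, -0.008, 0.738]
contact_force: [0.7, 1.0, -0.1]
gripper_width: 0.0852
t: 1.08
tcp_pos: [0.1461, 0.6333, 0.4032]
tcp_rot: [3.141, 0.0, 0.138]
contact_force: [0.9, -0.1, 0.6]
gripper_width: 0.0856
t: 1.5
tcp_pos: [0.261, 0.4757, 0.4032]
tcp_rot: [3.141, -0.0, 0.001]
contact_force: [0.7, 0.1, 1.0]
gripper_width: 0.0854
```

```bash
python3 -m creep '{"slide":[[0.06,0.05,0],[0.06,0.05,0],[0.06,0.05,0],[0.06,0.05,0],[0.06,0.05,0]],"spin":[0,0,0,0,0]}'
python3 -m creep '{"slide":[[0.06,0.06,0],[0.06,0.06,0],[0.06,0.06,0],[0.06,0.06,0],[0.06,0.06,0]],"spin":[0,0,0,0,0]}'
python3 -m creep '{"slide":[[0.03,0.06,0],[0,0.06,0],[0,0,0],[0,0,0],[0,0,0]],"spin":[0,0,0,0,0]}'
python3 - <<'E'
from h import *
s=snap("wrist","pics/w1.png"); print(s["xyz"],s["attitude"])
E
```

```text
t: 1.92
tcp_pos: [0.4115, 0.3507, 0.4035]
tcp_rot: [-3.141, -0.0, 0.0]
contact_force: [0.1, 0.1, -0.7]
gripper_width: 0.0852
t: 2.33
tcp_pos: [0.5588, 0.2032, 0.4034]
tcp_rot: [-3.142, -0.0, -0.0]
contact_force: [1.1, -0.0, 1.1]
gripper_width: 0.0855
t: 2.75
tcp_pos: [0.5726, 0.1451, 0.4033]
tcp_rot: [-3.141, 0.0, -0.001]
contact_force: [-0.3, 0.1, 0.5]
gripper_width: 0.0856
[0.57139357 0.22681339 0.52471242] [ 2.81868421e+00  1.33185124e-04 -7.25628225e-04]
```

View pics/w1.png

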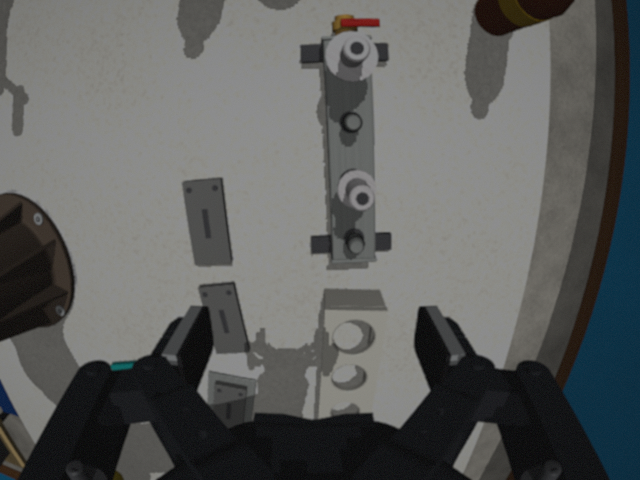

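```bash
cat >> h.py <<'E'
def ring(P,xy,rad,z0,z1):
    m=(np.hypot(P[...,0]-xy[0],P[...,1]-xy[1])<rad)&(P[...,2]>z0)&(P[...,2]<z1)
    return P[m],m
E
python3 - <<'E'
from h import *
s=snap("wrist"); P=cloud(s,True); np.save("w1.npy",P)
for u,v in [(280,150),(450,200),(215,205),(228,300),(355,50),(357,198),(352,90),(352,160),(350,300)]:
    q=P[v-3:v+4,u-3:u+4].reshape(-1,3); print(u,v,np.nanmedian(q,0).round(4),np.nanstd(q,0).round(4))
for c in [(0.607,0.291),(0.605,0.138)]:
    for z0,z1 in [(0.137,0.16),(0.088,0.105)]:
        q,m=ring(P,c,0.05,z0,z1); 
        if len(q): (a,b),r=cv2.minEnclosingCircle(q[:,:2].astype(np.float32)); print(c,z0,len(q),q.mean(0).round(4),a,b,r, q[:,:2].min(0),q[:,:2].max(0))
E
```

```text
280 150 [0.5245 0.181  0.0007] [0.0028 0.0028 0.001 ]
450 200 [7.777e-01 1.110e-01 7.000e-04] [0.0034 0.0031 0.0009]
215 205 [0.4294 0.1053 0.0145] [0.0031 0.0029 0.0009]
228 300 [ 0.4365 -0.0482  0.0147] [0.0033 0.0036 0.0008]
355 50 [0.6126 0.2969 0.1475] [0.002  0.0021 0.0009]
357 198 [0.6168 0.144  0.1474] [0.0021 0.0021 0.0009]
352 90 [0.6202 0.2628 0.0457] [0.0026 0.0026 0.0007]
352 160 [0.6213 0.1721 0.046 ] [0.0026 0.0026 0.0008]
350 300 [ 0.6256 -0.033   0.04  ] [0.0031 0.0005 0.0068]
(0.607, 0.291) 0.137 593 [0.6139 0.298  0.1465] 0.6143224239349365 0.2985178828239441 0.014370154589414597 [0.60099295 0.28441121] [0.62833412 0.31238735]
(0.607, 0.291) 0.088 1375 [0.6119 0.295  0.0968] 0.6145409941673279 0.2984510660171509 0.03033892996609211 [0.58438507 0.26867004] [0.6446814  0.32812391]
(0.605, 0.138) 0.137 565 [0.6217 0.1441 0.1463] 0.622406005859375 0.14289230108261108 0.014545546844601631 [0.60866888 0.129337  ] [0.63554434 0.15688151]
(0.605, 0.138) 0.088 541 [0.6179 0.1497 0.0969] 0.6219918727874756 0.14349119365215302 0.02339237928390503 [0.59904033 0.12154238] [0.64438863 0.1656105 ]
```

The depth is good. The flanges fit to about 60.5 mm at (0.614,0.298), which is chuck_l for hole 2, and 46.8 mm at (0.622,0.143), which is chuck_s for hole 0. Now the rack and tray.

```bash
python3 -m creep '{"slide":[[0,0.07,0],[0,0.08,0],[0,0.08,0],[0,0.08,0],[0,0.08,0]],"spin":[0,0,0,0,0]}'
python3 -m creep '{"slide":[[0,0.04,0],[0,0.02,0],[0,0,0],[0,0,0],[0,0,0]],"spin":[0,0,0,0,0]}'
python3 - <<'E'
from h import *
s=snap("wrist","pics/w2.png"); P=cloud(s,True); np.save("w2.npy",P)
q,m=ring(P,(0.63,-0.2),0.3,0.062,0.078)
print(len(q),cv2.minAreaRect(q[:,:2].astype(np.float32)))
cv2.imwrite("pics/m2.png",m.astype(np.uint8)*255)
E
```

```text
t: 3.27
tcp_pos: [0.5725, -0.0504, 0.4035]
tcp_rot: [-3.142, -0.0, 0.002]
contact_force: [1.9, 0.0, -0.4]
gripper_width: 0.0856
t: 3.68
tcp_pos: [0.5729, -0.0784, 0.4033]
tcp_rot: [-3.141, -0.0, 0.001]
contact_force: [-0.3, -0.1, -0.9]
gripper_width: 0.0854
10832 ((0.625418484210968, -0.20354625582695007), (0.5607747435569763, 0.09123855084180832), 87.7557601928711)
```

View pics/w2.png

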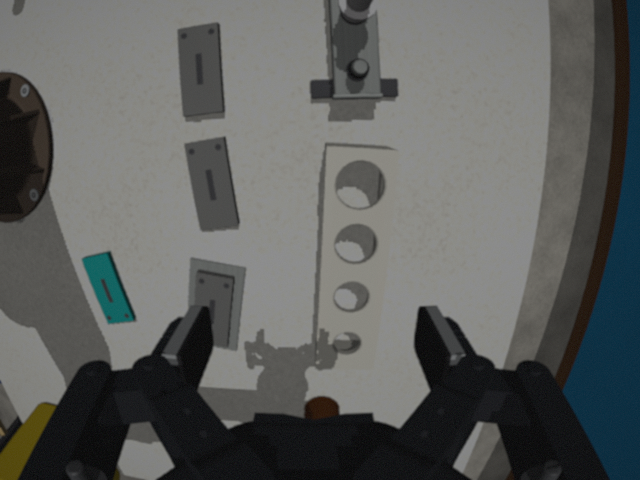

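View pics/m2.png

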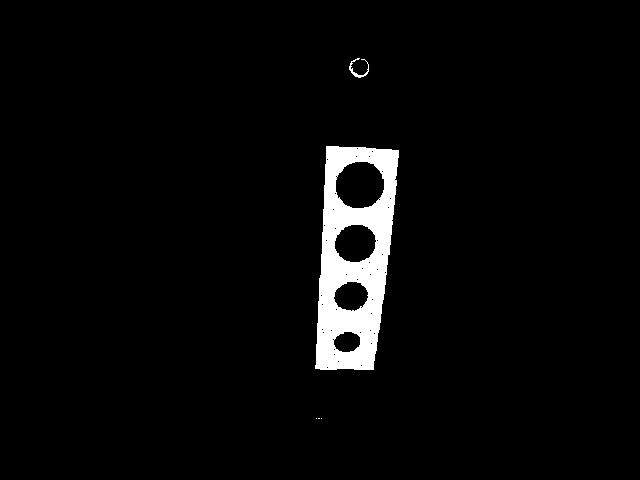

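The wrist image shows the rack clear, with holes at (360,185), (355,243), (350,296) and (346,342). The tray is at (215,305) and the plates at (200,70) and (211,184).

```bash
cat >> h.py <<'E'
def rays_plane(s,uv,z,fish=True):
    K=s["camera_matrix"]; uv=np.asarray(uv,float).reshape(-1,2)
    x=(uv[:,0]-K[0,2])/K[0,0]; y=(uv[:,1]-K[1,2])/K[1,1]
    d=np.stack([x,y,np.ones_like(x)],-1)
    if fish:
        r=np.hypot(x,y)+1e-12; d=np.stack([x/r*np.sin(r),y/r*np.sin(r),np.cos(r)],-1)
    d=d@R.from_euler('xyz',s["attitude"]).as_matrix().T
    return s["xyz"]+d*((z-s["xyz"][2])/d[:,2])[:,None]
def circ(p):
    A=np.c_[2*p,np.ones(len(p))]; a,b,c=np.linalg.lstsq(A,(p**2).sum(1),rcond=None)[0]
    return a,b,np.sqrt(c+a*a+b*b)
def rack(s):
    P=cloud(s,True); z=P[...,2]
    m=((z>0.062)&(z<0.078)).astype(np.uint8)
    n,l,st,_=cv2.connectedComponentsWithStats(m); k=1+np.argmax(st[1:,4]); m=(l==k).astype(np.uint8)
    cs,h=cv2.findContours(m,cv2.RETR_CCOMP,cv2.CHAIN_APPROX_NONE)
    out=[]
    for c,hh in zip(cs,h[0]):
        q=rays_plane(s,c,0.070)[:,:2]
        if hh[3]<0: print("rect",cv2.minAreaRect(q.astype(np.float32)),"meanz",z[m>0].mean())
        elif len(c)>40: out.append(circ(q))
    print(np.round(out,4))
def rects(s,xy,rad,z0,z1,zp):
    P=cloud(s,True); q,m=ring(P,xy,rad,z0,z1); m=m.astype(np.uint8)
    n,l,st,_=cv2.connectedComponentsWithStats(m)
    for k in range(1,n):
        if st[k,4]<400: continue
        c=max(cv2.findContours((l==k).astype(np.uint8),cv2.RETR_EXTERNAL,cv2.CHAIN_APPROX_NONE)[0],key=len)
        r=cv2.minAreaRect(rays_plane(s,c,zp)[:,:2].astype(np.float32))
        g=s["frame"][l==k].mean(0).round()
        print(np.round(r[0],4),np.round(r[1],4),round(r[2],2),"z",P[l==k][:,2].mean().round(4),"rgb",g,st[k].tolist())
E
python3 - <<'E'
from h import *
s=snap("wrist"); rack(s)
rects(s,(0.43,-0.1),0.3,0.0085,0.019,0.014)
print();rects(s,(0.43,-0.3),0.1,0.0165,0.025,0.020)
print();rects(s,(0.43,-0.3),0.12,0.0035,0.0095,0.006)
E
```

```text
rect ((0.6255806684494019, -0.1984371691942215), (0.332180917263031, 0.09155336767435074), 87.6762924194336) meanz 0.07042346290976671
[[ 0.6212 -0.3114  0.0193]
 [ 0.6235 -0.2347  0.0232]
 [ 0.6262 -0.1574  0.0269]
 [ 0.6294 -0.0803  0.0306]]
[0.4145 0.0774] [0.0622 0.1307] 3.17 z 0.0148 rgb [74. 74. 73.] [177, 22, 47, 94, 3705]
[0.5824 0.0427] [0.0282 0.0263] 0.25 z 0.0128 rgb [51. 51. 53.] [311, 79, 22, 20, 409]
[ 0.4256 -0.0886] [0.0619 0.131 ] 6.67 z 0.0147 rgb [75. 75. 74.] [184, 137, 55, 93, 3589]
[ 0.2174 -0.2636] [0.0655 0.1324] 11.96 z 0.0145 rgb [23. 93. 91.] [82, 252, 53, 71, 1797]

[ 0.4099 -0.2903] [0.1328 0.0607] 80.35 z 0.0206 rgb [72. 72. 71.] [195, 271, 39, 76, 1861]

[ 0.4093 -0.2906] [0.1615 0.0909] 79.86 z 0.0066 rgb [93. 95. 94.] [188, 258, 58, 93, 1560]
```

```bash
python3 -m creep '{"slide":[[0.02,-0.07,0.04],[0.02,-0.07,0.04],[0.02,-0.07,0.04],[0.02,-0.07,0.04],[0.018,-0.06,0.04]],"spin":[0,0,0,0,0]}' 0.18 45
python3 -m creep '{"slide":[[0,0,0],[0,0,0],[0,0,0]],"spin":[0,0,0]}'
cat >> h.py <<'E'
def chuck(s,xy,fl):
    P=cloud(s,True); K=s["camera_matrix"]
    for z0,z1,zp in [(0.138,0.155,0.146),(0.089,0.104,0.096)]:
        q,m=ring(P,xy,0.05,z0,z1)
        c=max(cv2.findContours(m.astype(np.uint8),cv2.RETR_EXTERNAL,cv2.CHAIN_APPROX_NONE)[0],key=len)
        p=rays_plane(s,c,zp)[:,:2]; (a,b),r=cv2.minEnclosingCircle(p.astype(np.float32))
        print(zp,round(a,4),round(b,4),round(r,4),"z",np.median(q[:,2]).round(4))
def tcp():
    o=manip.get_obs(); print("tcp",o["tcp_pos"].round(4),o["tcp_rot"].round(4),"j6",o["joints"][5].round(3),"w",o["gripper_width"].round(4),"F",o["contact_force"].round(1),"t",round(o["t"],2))
E
python3 - <<'E'
from h import *
s=snap("wrist","pics/w3.png"); chuck(s,(0.622,0.143),0.046); tcp()
E
```

```text
t: 4.2
tcp_pos: [0.6218, 0.0934, 0.3025]
tcp_rot: [-3.141, -0.0, 0.002]
contact_force: [1.4, -1.2, -0.2]
gripper_width: 0.0507
t: 4.45
tcp_pos: [0.6216, 0.0907, 0.3035]
tcp_rot: [3.141, 0.0, 0.002]
contact_force: [-0.5, -0.2, -0.6]
gripper_width: 0.0502
0.146 0.6224 0.1433 0.0143 z 0.1468
0.096 0.6223 0.1426 0.0234 z 0.0967Traceback (most recent call last):
  File "<stdin>", line 2, in <module>
  File "h.py", line 62, in tcp
    o=manip.get_obs(); print("tcp",o["tcp_pos"].round(4),o["tcp_rot"].round(4),"j6",o["joints"][5].round(3),"w",o["gripper_width"].round(4),"F",o["contact_force"].round(1),"t",round(o["t"],2))
                                                                                                                ^^^^^^^^^^^^^^^^^^^^^^^^
AttributeError: 'float' object has no attribute 'round'
```

View pics/w3.png

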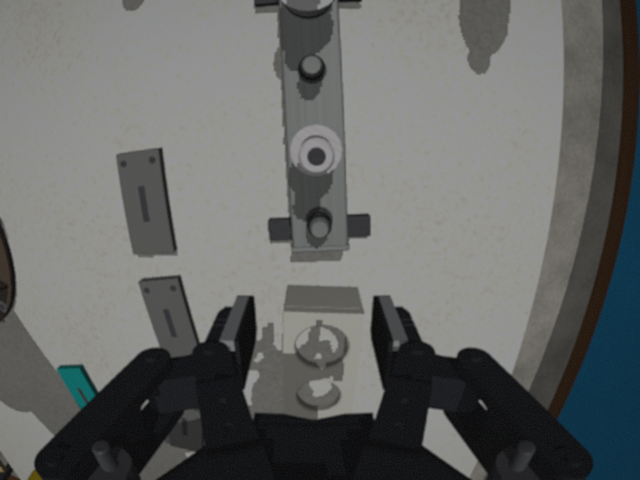

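Chuck S at pixel (316,153) sits at (0.6223,0.143), with its bell on the deck. I approach it now.

```bash
sed -i 's/o\["gripper_width"\].round(4)/round(float(o["gripper_width"]),4)/' h.py
python3 -m creep '{"slide":[[0,-0.05,0],[0.0014,-0.0546,0],[0,0,0],[0,0,0.02],[0,0,0.06]],"spin":[0,0,-0.08,-0.08,-0.08]}'
python3 -m creep '{"slide":[[0,0,0.06],[0,0,0.06],[0,0,0.06],[0,0,0.03],[0,0,0.02]],"spin":[-0.08,-0.08,-0.08,-0.08,-0.08]}'
python3 -m creep '{"slide":[[0,0,0.02],[0,0,0.02],[0,0,0],[0,0,0]],"spin":[-0.08,-0.08,0,0]}'
python3 -c "from h import *;tcp()"
```

```text
t: 4.92
tcp_pos: [0.625, 0.1422, 0.268]
tcp_rot: [3.14, -0.009, 0.365]
contact_force: [1.3, 0.9, -0.3]
gripper_width: 0.0506
t: 5.33
tcp_pos: [0.6219, 0.141, 0.147]
tcp_rot: [-3.141, 0.001, 0.965]
contact_force: [0.5, 0.5, 0.5]
gripper_width: 0.0502
t: 5.67
tcp_pos: [0.6227, 0.1415, 0.1289]
tcp_rot: [3.141, -0.0, 1.195]
contact_force: [0.9, -0.4, 1.0]
gripper_width: 0.0499
tcp [0.6227 0.1415 0.1289] [ 3.1412e+00 -1.0000e-04  1.1951e+00] j6 -1.019 w 0.0499 F [ 0.9 -0.4  1. ] t 5.67
```

```bash

python3 -m creep '{"slide":[[0.0026,-0.0018,0.008],[0,0,0],[0,0,0]],"spin":[0,0,0]}'
python3 - <<'E'
from h import *
tcp();s=snap("wrist","pics/w4.png")
E
```

```text
t: 5.92
tcp_pos: [0.6223, 0.1438, 0.1248]
tcp_rot: [3.141, -0.0, 1.198]
contact_force: [-0.2, -0.6, 0.1]
gripper_width: 0.0505
tcp [0.6223 0.1438 0.1248] [ 3.1410e+00 -3.0000e-04  1.1979e+00] j6 -1.018 w 0.0505 F [-0.2 -0.6  0.1] t 5.92
```

View pics/w4.png

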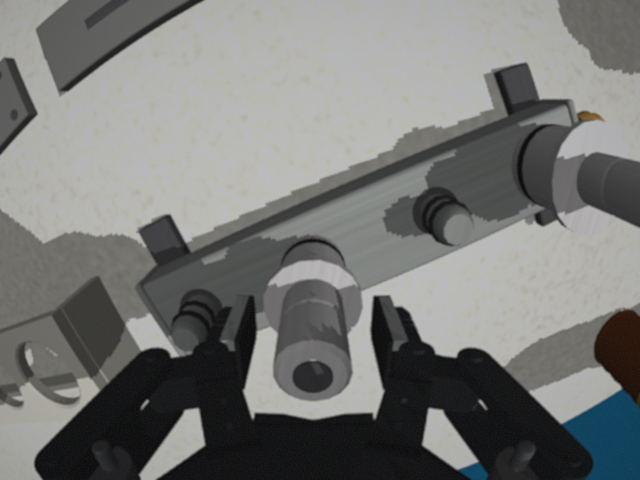

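The shank, top at (313,375), is centred between the pads at (238,330) and (388,330). Closing.

```bash

python3 -m creep '{"slide":[[0,0,0],[0,0,0],[0,0,0],[0,0,0],[0,0,0]],"spin":[0,0,0,0,0]}' -1 45
python3 -m creep '{"slide":[[0,0,0],[0,0,0],[0,0,0]],"spin":[0,0,0]}'
python3 -c "from h import *;tcp();print(manip.get_obs()['ft_torque'])"
```

```text
t: 6.38
tcp_pos: [0.6222, 0.1438, 0.1247]
tcp_rot: [3.141, -0.0, 1.2]
contact_force: [-1.0, -1.8, 5.4]
gripper_width: 0.0269
t: 6.63
tcp_pos: [0.6222, 0.1437, 0.1247]
tcp_rot: [3.141, -0.0, 1.2]
contact_force: [-1.4, -1.5, 5.3]
gripper_width: 0.027
tcp [0.6222 0.1437 0.1247] [ 3.1412 -0.      1.1997] j6 -1.02 w 0.027 F [-1.4 -1.5  5.3] t 6.63
[-0.30117403  0.27348886 -0.02083583]
```

```bash

python3 -m creep '{"slide":[[0,0,0],[0,0,0],[0,0,-0.0003],[0,0,-0.0003],[0,0,-0.0003]],"spin":[0.04,0.08,0.08,0.08,0.08]}'
python3 -m creep '{"slide":[[0,0,-0.0003],[0,0,-0.0003],[0,0,-0.0003],[0,0,-0.0003],[0,0,-0.0003]],"spin":[0.08,0.08,0.08,0.08,0.08]}'
python3 -c "from h import *;print(manip.get_obs()['ft_torque'])"
python3 -m creep '{"slide":[[0,0,-0.0003],[0,0,-0.0003],[0,0,-0.0003],[0,0,-0.0003],[0,0,-0.0003]],"spin":[0.08,0.08,0.08,0.08,0.08]}'
python3 -c "from h import *;print(manip.get_obs()['ft_torque'])"
```

```text
t: 7.05
tcp_pos: [0.6223, 0.1441, 0.1248]
tcp_rot: [3.141, -0.001, 0.654]
contact_force: [0.9, 0.6, -3.3]
gripper_width: 0.0272
t: 7.47
tcp_pos: [0.623, 0.1443, 0.1255]
tcp_rot: [-3.141, -0.002, 0.054]
contact_force: [5.5, 3.8, -4.9]
gripper_width: 0.0269
[ 0.70068493 -1.11174679  0.37563115]
t: 7.88
tcp_pos: [0.6235, 0.1443, 0.1265]
tcp_rot: [-3.14, -0.002, -0.546]
contact_force: [6.7, 1.5, -5.4]
gripper_width: 0.0269
[ 0.28522257 -1.58975166  0.3420399 ]
```

```bash

python3 -m creep '{"slide":[[0.001,-0.001,-0.0003],[0,0,-0.0003],[0,0,-0.0003],[0,0,-0.0003],[0,0,-0.0003]],"spin":[0.08,0.08,0.08,0.08,0.08]}'
python3 -m creep '{"slide":[[0,0,0],[0,0,0],[0,0,-0.0003],[0,0,-0.0003],[0,0,-0.0003]],"spin":[-0.04,-0.08,-0.08,-0.08,-0.08]}'
python3 -m creep '{"slide":[[0,0,-0.0003],[0,0,-0.0003],[0,0,-0.0003],[0,0,-0.0003],[0,0,-0.0003]],"spin":[-0.08,-0.08,-0.08,-0.08,-0.08]}'
python3 -m creep '{"slide":[[0,0,-0.0003],[0,0,-0.0003],[0,0,-0.0003],[0,0,-0.0003],[0,0,-0.0003]],"spin":[-0.08,-0.08,-0.08,-0.08,-0.08]}'
python3 - <<'E'
from h import *
s=snap("wrist","pics/w5.png")
E
```

```text
t: 8.3
tcp_pos: [0.624, 0.144, 0.1272]
tcp_rot: [-3.139, -0.001, -1.146]
contact_force: [7.6, -2.5, -4.0]
gripper_width: 0.0272
t: 8.72
tcp_pos: [0.6238, 0.144, 0.1276]
tcp_rot: [-3.14, -0.002, -0.595]
contact_force: [3.8, 0.7, -4.0]
gripper_width: 0.0272
t: 9.13
tcp_pos: [0.6232, 0.1442, 0.1282]
tcp_rot: [-3.141, -0.001, 0.005]
contact_force: [2.5, 1.8, -4.3]
gripper_width: 0.027
t: 9.55
tcp_pos: [0.6227, 0.1442, 0.1287]
tcp_rot: [-3.141, -0.0, 0.605]
contact_force: [-0.1, 2.0, -4.3]
gripper_width: 0.0273
```

View pics/w5.png

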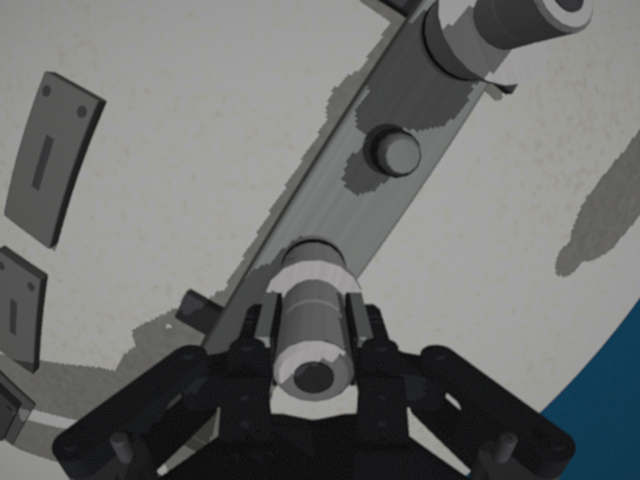

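Only 4 N axial, and the rim has lifted. I can climb slightly faster, about 2.5 mm per 70°.

```bash

python3 -m creep '{"slide":[[0,0,-0.0005],[0,0,-0.0005],[0,0,-0.0005],[0,0,-0.0005],[0,0,-0.0003]],"spin":[-0.08,-0.08,-0.08,-0.08,-0.08]}'
python3 -m creep '{"slide":[[0,0,0],[0,0,-0.0003],[0,0,-0.0005],[0,0,-0.0005],[0,0,-0.0005]],"spin":[0.04,0.08,0.08,0.08,0.08]}'
python3 -m creep '{"slide":[[0,0,-0.0005],[0,0,-0.0005],[0,0,-0.0005],[0,0,-0.0005],[0,0,-0.0005]],"spin":[0.08,0.08,0.08,0.08,0.08]}'
python3 -m creep '{"slide":[[0,0,-0.0005],[0,0,-0.0005],[0,0,-0.0005],[0,0,-0.0005],[0,0,-0.0005]],"spin":[0.08,0.08,0.08,0.08,0.08]}'
python3 -m creep '{"slide":[[0,0,-0.0005],[0,0,-0.0005],[0,0,-0.0005],[0,0,-0.0005],[0,0,-0.0003]],"spin":[0.08,0.08,0.08,0.08,0.08]}'
python3 -m creep '{"slide":[[0,0,0],[0,0,-0.0003],[0,0,-0.0005],[0,0,-0.0005],[0,0,-0.0005]],"spin":[-0.04,-0.08,-0.08,-0.08,-0.08]}'
python3 -m creep '{"slide":[[0,0,-0.0005],[0,0,-0.0005],[0,0,-0.0005],[0,0,-0.0005],[0,0,-0.0005]],"spin":[-0.08,-0.08,-0.08,-0.08,-0.08]}'
python3 -m creep '{"slide":[[0,0,-0.0005],[0,0,-0.0005],[0,0,-0.0005],[0,0,-0.0005],[0,0,-0.0005]],"spin":[-0.08,-0.08,-0.08,-0.08,-0.08]}'
python3 -m creep '{"slide":[[0,0,-0.0005],[0,0,-0.0005],[0,0,-0.0005],[0,0,-0.0005],[0,0,-0.0003]],"spin":[-0.08,-0.08,-0.08,-0.08,-0.08]}'
```

```text
t: 10.02
tcp_pos: [0.6223, 0.1439, 0.1297]
tcp_rot: [-3.141, 0.001, 1.202]
contact_force: [-0.7, -1.1, -4.6]
gripper_width: 0.0269
t: 10.43
tcp_pos: [0.6225, 0.1442, 0.1305]
tcp_rot: [-3.141, 0.001, 0.651]
contact_force: [1.6, 0.7, -8.1]
gripper_width: 0.0269
t: 10.85
tcp_pos: [0.6231, 0.1443, 0.1319]
tcp_rot: [-3.141, -0.001, 0.051]
contact_force: [3.8, 3.0, -8.0]
gripper_width: 0.0265
t: 11.27
tcp_pos: [0.6236, 0.1443, 0.1334]
tcp_rot: [-3.141, -0.001, -0.549]
contact_force: [5.7, 0.4, -7.6]
gripper_width: 0.027
t: 11.68
tcp_pos: [0.6239, 0.1439, 0.1347]
tcp_rot: [-3.14, -0.001, -1.149]
contact_force: [7.2, -2.7, -5.4]
gripper_width: 0.0267
t: 12.1
tcp_pos: [0.6237, 0.144, 0.1356]
tcp_rot: [-3.14, -0.001, -0.598]
contact_force: [5.4, -0.2, -6.0]
gripper_width: 0.0266
t: 12.52
tcp_pos: [0.6232, 0.1442, 0.1366]
tcp_rot: [-3.141, -0.001, 0.002]
contact_force: [2.0, 2.5, -5.8]
gripper_width: 0.0271
t: 12.93
tcp_pos: [0.6226, 0.1442, 0.1377]
tcp_rot: [-3.141, 0.0, 0.602]
contact_force: [1.5, 1.3, -5.7]
gripper_width: 0.0269
t: 13.35
tcp_pos: [0.6222, 0.1439, 0.1387]
tcp_rot: [-3.141, 0.001, 1.202]
contact_force: [-0.1, -0.9, -4.6]
gripper_width: 0.0274
```

```bash

python3 -m creep '{"slide":[[0,0,0],[0,0,-0.0003],[0,0,-0.0005],[0,0,-0.0005],[0,0,-0.0005]],"spin":[0.04,0.08,0.08,0.08,0.08]}'
python3 -m creep '{"slide":[[0,0,-0.0005],[0,0,-0.0005],[0,0,-0.0005],[0,0,-0.0005],[0,0,-0.0005]],"spin":[0.08,0.08,0.08,0.08,0.08]}'
python3 -m creep '{"slide":[[0,0,-0.0005],[0,0,-0.0005],[0,0,-0.0005],[0,0,-0.0005],[0,0,-0.0005]],"spin":[0.08,0.08,0.08,0.08,0.08]}'
python3 -m creep '{"slide":[[0,0,-0.0005],[0,0,-0.0005],[0,0,-0.0005],[0,0,-0.0005],[0,0,-0.0003]],"spin":[0.08,0.08,0.08,0.08,0.08]}'
python3 -m creep '{"slide":[[0,0,0],[0,0,-0.0003],[0,0,-0.0005],[0,0,-0.0005],[0,0,-0.0005]],"spin":[-0.04,-0.08,-0.08,-0.08,-0.08]}'
python3 -m creep '{"slide":[[0,0,-0.0005],[0,0,-0.0005],[0,0,-0.0005],[0,0,-0.0005],[0,0,-0.0005]],"spin":[-0.08,-0.08,-0.08,-0.08,-0.08]}'
python3 -m creep '{"slide":[[0,0,-0.0005],[0,0,-0.0005],[0,0,-0.0005],[0,0,-0.0005],[0,0,-0.0005]],"spin":[-0.08,-0.08,-0.08,-0.08,-0.08]}'
python3 -m creep '{"slide":[[0,0,-0.0005],[0,0,-0.0005],[0,0,-0.0005],[0,0,-0.0005],[0,0,-0.0003]],"spin":[-0.08,-0.08,-0.08,-0.08,-0.08]}'
python3 - <<'E'
from h import *
s=snap("wrist","pics/w6.png")
E
```

```text
t: 13.77
tcp_pos: [0.6224, 0.1442, 0.1396]
tcp_rot: [-3.141, 0.001, 0.651]
contact_force: [1.8, 2.4, -7.1]
gripper_width: 0.0272
t: 14.18
tcp_pos: [0.6231, 0.1443, 0.141]
tcp_rot: [-3.141, -0.001, 0.051]
contact_force: [5.2, 1.5, -8.2]
gripper_width: 0.0271
t: 14.6
tcp_pos: [0.6236, 0.1442, 0.1425]
tcp_rot: [-3.141, -0.001, -0.549]
contact_force: [6.3, 1.9, -7.6]
gripper_width: 0.0268
t: 15.02
tcp_pos: [0.624, 0.144, 0.1441]
tcp_rot: [-3.139, -0.001, -1.149]
contact_force: [6.0, -1.0, -1.4]
gripper_width: 0.0273
t: 15.43
tcp_pos: [0.6241, 0.144, 0.1453]
tcp_rot: [-3.14, -0.002, -0.598]
contact_force: [3.3, -1.3, 3.1]
gripper_width: 0.0269
t: 15.85
tcp_pos: [0.6235, 0.1442, 0.1465]
tcp_rot: [-3.141, -0.002, 0.002]
contact_force: [1.0, 0.6, 3.3]
gripper_width: 0.0269
t: 16.27
tcp_pos: [0.6228, 0.1441, 0.1474]
tcp_rot: [3.142, -0.0, 0.602]
contact_force: [0.2, 0.6, -0.1]
gripper_width: 0.027
t: 16.68
tcp_pos: [0.6225, 0.1441, 0.1483]
tcp_rot: [-3.141, 0.0, 1.202]
contact_force: [-1.1, 0.7, -0.7]
gripper_width: 0.027
```

View pics/w6.png

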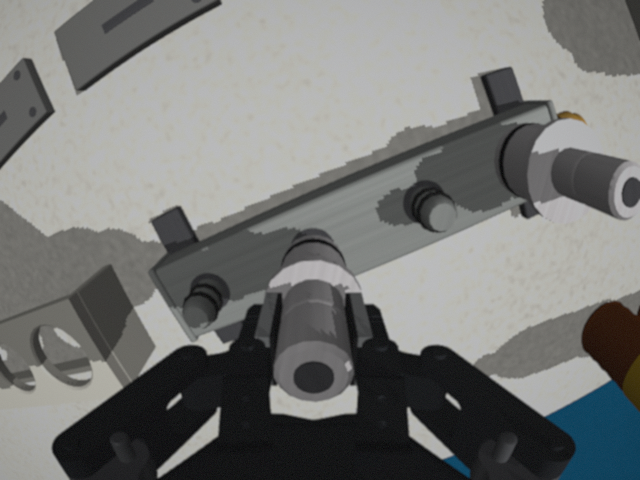

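The chuck is free of the O-rings and the manifold looks undisturbed. Lifting clear.

```bash

python3 -m creep '{"slide":[[0,0,-0.006],[0,0,-0.01],[0,0,-0.01],[0,0,-0.02],[0,0,-0.04]],"spin":[0,0,0,0,0]}'
python3 -m creep '{"slide":[[0,0,-0.06],[0,0,-0.06],[0,0,-0.06],[0,0,-0.04],[0,0,0]],"spin":[0.08,0.08,0.08,0.08,0.08]}'
python3 -m creep '{"slide":[[0,0,0],[0,0,0],[0,0,0],[0,0,0],[0,0,0]],"spin":[0.08,0.08,0.08,0.08,0.08]}'
python3 -m creep '{"slide":[[0,0,0],[0,0,0]],"spin":[0,0]}'
python3 - <<'E'
from h import *
tcp();s=snap("wrist","pics/w7.png"); P=cloud(s,True)
c=np.array(manip.get_obs()["tcp_pos"])
for dz in (0.015,0.02,0.025,0.03):
  q,m=ring(P,c[:2],0.03,c[2]+dz-.0025,c[2]+dz+.0025)
  if len(q)>5: (a,b),r=cv2.minEnclosingCircle(q[:,:2].astype(np.float32)); print(dz,len(q),a-c[0],b-c[1],r)
E
```

```text
t: 17.15
tcp_pos: [0.6218, 0.1438, 0.1908]
tcp_rot: [-3.139, 0.001, 1.198]
contact_force: [0.3, -1.0, -2.0]
gripper_width: 0.027
t: 17.57
tcp_pos: [0.6247, 0.1444, 0.3075]
tcp_rot: [3.138, -0.007, 0.592]
contact_force: [0.8, 0.1, -1.1]
gripper_width: 0.0271
t: 17.98
tcp_pos: [0.6228, 0.144, 0.3024]
tcp_rot: [-3.141, -0.001, -0.008]
contact_force: [0.2, 0.4, -0.5]
gripper_width: 0.0271
t: 18.15
tcp_pos: [0.6228, 0.144, 0.3021]
tcp_rot: [-3.142, -0.001, 0.003]
contact_force: [0.4, -0.6, -1.5]
gripper_width: 0.0268
tcp [0.6228 0.144  0.3021] [-3.1415e+00 -7.0000e-04  2.6000e-03] j6 0.177 w 0.0268 F [ 0.4 -0.6 -1.5] t 18.15
0.015 1386 -0.0025900379498015047 0.0037535990945343767 0.02278764359652996
0.02 3160 0.0007667168300141691 0.00892060654082344 0.02871020697057247
0.025 2377 0.0007595642726411223 0.008868437575483779 0.028719738125801086
0.03 882 7.732950854200116e-05 0.001116540598059157 0.02994343638420105
```

View pics/w7.png

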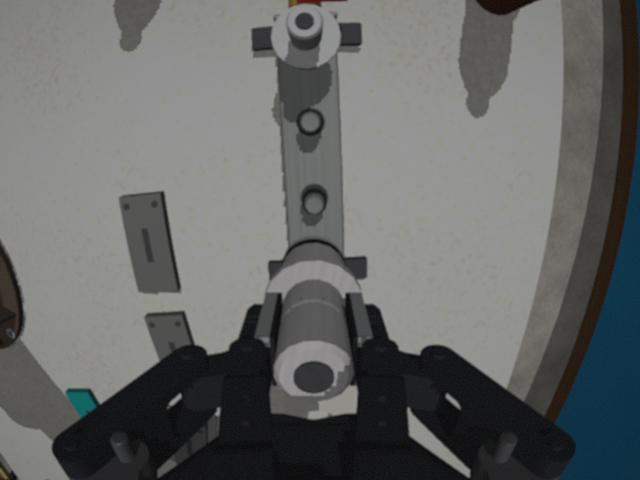

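```bash
python3 - <<'E'
from h import *
s=snap("wrist"); crop(s,245,225,385,425,4,"pics/w7c.png")
P=cloud(s,True)
for v in (345,355,360,365,398):print(v,P[v,300].round(4),P[v,315].round(4),P[v,335].round(4))
E
```

```text
345 [0.6171 0.1545 0.3223] [0.622  0.1549 0.3227] [0.6285 0.1548 0.3226]
355 [0.6171 0.1519 0.3243] [0.622  0.1515 0.3237] [0.6286 0.1515 0.3238]
360 [0.617  0.1492 0.3236] [0.622  0.1498 0.3243] [0.6287 0.1493 0.3237]
365 [0.617  0.1476 0.3243] [0.622  0.1484 0.3253] [0.6287 0.1472 0.3237]
398 [0.6168 0.1321 0.3241] [0.6221 0.1315 0.3235] [ 0.6501 -0.1082  0.0697]
```

View pics/w7c.png

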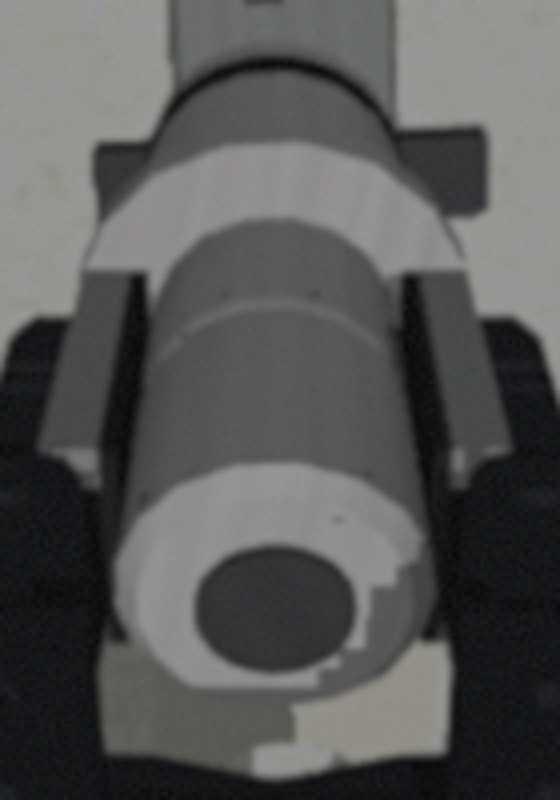

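```bash
python3 - <<'E'
from h import *
s=snap("wrist"); o=manip.get_obs()["tcp_pos"]
print(o.round(4))
print("bore",rays_plane(s,[[313.75,377]],0.324)-o)
print("top outline far/near", rays_plane(s,[[314,340.5],[314,400]],0.3235)-o)
print("LR",rays_plane(s,[[273.5,369],[354,369]],0.3225)-o)
print("flange far",rays_plane(s,[[314.5,260]],0.274)-o-[0,0.023,0])
print("flange LR",rays_plane(s,[[267,290],[361,290]],0.274)-o)
rack(s)
E
```

```text
[0.6228 0.144  0.3016]
bore [[-0.0011338  -0.00178938  0.02236402]]
top outline far/near [[-0.00111304  0.01328377  0.02186402]
 [-0.0009965  -0.01334382  0.02186402]]
LR [[-0.01490967  0.0003236   0.02086402]
 [ 0.01263553  0.00039413  0.02086402]]
flange far [[-0.00081844 -0.00174543 -0.02763598]]
flange LR [[-0.02212716  0.00652714 -0.02763598]
 [ 0.02019098  0.00664899 -0.02763598]]
rect ((0.6285763382911682, -0.11382472515106201), (0.09336768835783005, 0.05356193333864212), 2.3158228397369385) meanz 0.07057893473177416
[]
```

```bash
sed -i 's/(z>0.062)&(z<0.078)/(z>0.0675)\&(z<0.076)/' h.py
python3 -m creep '{"slide":[[0,0.05,0],[0,0.08,0],[0,0.08,0],[0,0.08,0],[0,0.08,0]],"spin":[0,0,0,0,0]}'
python3 -m creep '{"slide":[[0,0.08,0],[0,0.08,0],[0,0.08,0],[0,0.08,0],[0,0.08,0]],"spin":[0,0,0,0,0]}'
python3 -m creep '{"slide":[[0,0.08,0],[0,0.08,0],[0,0.08,0],[0,0.04,0],[0,0.03,0]],"spin":[0,0,0,0,0]}'
python3 -m creep '{"slide":[[0,0,0],[0,0,0]],"spin":[0,0]}'
python3 - <<'E'
from h import *
tcp();s=snap("wrist","pics/w8.png"); rack(s)
E
```

```text
t: 18.72
tcp_pos: [0.6225, -0.0426, 0.3015]
tcp_rot: [3.142, -0.0, 0.003]
contact_force: [1.0, -1.4, -0.7]
gripper_width: 0.0273
t: 19.13
tcp_pos: [0.6224, -0.243, 0.3015]
tcp_rot: [3.142, -0.0, 0.002]
contact_force: [0.9, 0.3, -1.3]
gripper_width: 0.0275
t: 19.55
tcp_pos: [0.6221, -0.3988, 0.3009]
tcp_rot: [3.141, 0.0, -0.0]
contact_force: [0.3, -0.9, -2.2]
gripper_width: 0.0272
t: 19.72
tcp_pos: [0.6226, -0.3959, 0.3009]
tcp_rot: [-3.141, 0.0, 0.0]
contact_force: [0.5, -0.1, -1.1]
gripper_width: 0.0269
tcp [ 0.6226 -0.3959  0.3009] [-3.1409e+00  4.0000e-04  2.0000e-04] j6 -0.608 w 0.0269 F [ 0.5 -0.1 -1.1] t 19.72
rect ((0.62257319688797, -0.2799566984176636), (0.1674540489912033, 0.09079237282276154), 87.97232818603516) meanz 0.07075024618417008
[[ 0.6213 -0.315   0.0209]
 [ 0.6241 -0.2378  0.0241]]
```

View pics/w8.png

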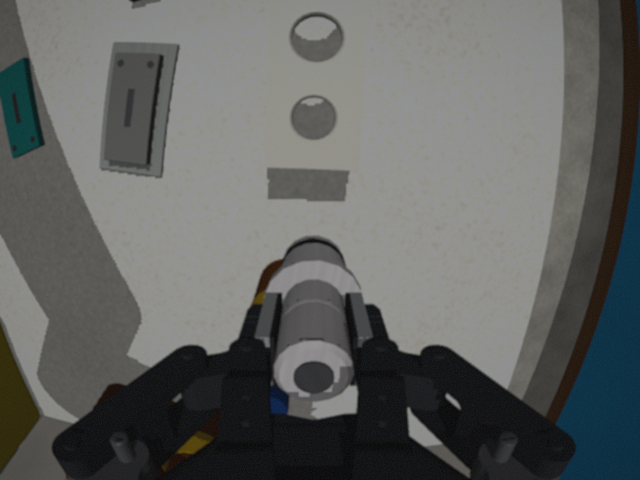

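Hole 0 at (314,117) fits r = 20.9 mm at (0.6213,-0.315). The chuck held in the hand is upright. Moving over the hole.

```bash

python3 -m creep '{"slide":[[0,-0.05,0],[0,-0.064,0],[0,-0.05,0.04],[0,0,0.06],[0,0,0.06]],"spin":[0,0,0,0,0]}'
python3 -m creep '{"slide":[[0,0,0.06],[0,0,0.04],[0,0,0.03],[0,0,0],[0,0,0]],"spin":[0,0,0,0,0]}'
python3 - <<'E'
from h import *
tcp();s=snap("wrist","pics/w9.png"); rack(s)
E
```

```text
t: 20.18
tcp_pos: [0.6238, -0.3106, 0.2222]
tcp_rot: [3.141, -0.002, 0.004]
contact_force: [1.0, -0.5, -1.9]
gripper_width: 0.027
t: 20.6
tcp_pos: [0.6227, -0.3125, 0.1562]
tcp_rot: [-3.141, 0.001, 0.002]
contact_force: [0.3, -0.5, -0.5]
gripper_width: 0.0269
tcp [ 0.6227 -0.3125  0.1562] [-3.1408e+00  1.1000e-03  1.7000e-03] j6 -0.51 w 0.0269 F [ 0.3 -0.5 -0.5] t 20.6
rect ((0.6233067512512207, -0.2598801553249359), (0.2026636302471161, 0.09088420867919922), 87.8506851196289) meanz 0.07071545835200264
[[ 0.6242 -0.2373  0.0238]]
```

View pics/w9.png

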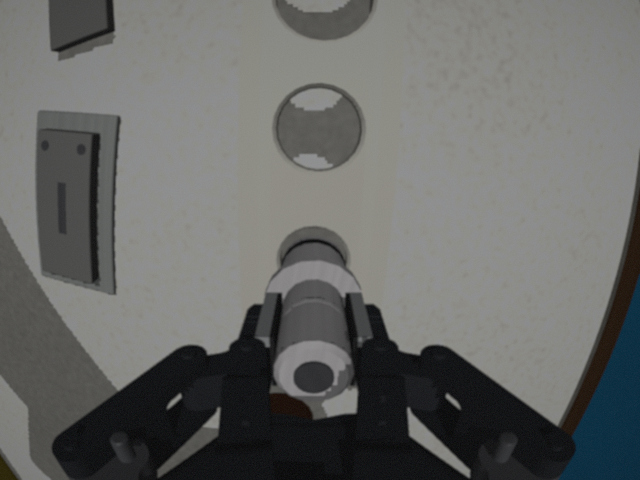

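```bash

python3 -m creep '{"slide":[[-0.0004,0.0032,0],[0,0,0.008],[0,0,0.008],[0,0,0.006],[0,0,0]],"spin":[0,0,0,0,0]}'
python3 -c "from h import *;tcp();print(manip.get_obs()['ft_torque'])"
```

```text
t: 21.07
tcp_pos: [0.6222, -0.3155, 0.1447]
tcp_rot: [-3.141, 0.001, -0.0]
contact_force: [0.1, -0.2, -0.8]
gripper_width: 0.0269
tcp [ 0.6222 -0.3155  0.1447] [-3.1412e+00  7.0000e-04 -1.0000e-04] j6 -0.513 w 0.0269 F [ 0.1 -0.2 -0.8] t 21.07
[-0.02865799  0.02906559  0.01463068]
```

```bash

python3 -m creep '{"slide":[[0,0.0,0.012],[0,0,0.015],[0,0,0.015],[0,0,0.015],[0,0,0]],"spin":[0,0,0,0,0]}'
python3 -c "from h import *;tcp();print(manip.get_obs()['ft_torque'])"
```

```text
t: 21.48
tcp_pos: [0.6216, -0.3151, 0.1145]
tcp_rot: [-3.14, 0.002, -0.0]
contact_force: [-0.4, 1.1, -0.9]
gripper_width: 0.0266
tcp [ 0.6216 -0.3151  0.1145] [-3.1403e+00  2.4000e-03 -0.0000e+00] j6 -0.513 w 0.0266 F [-0.4  1.1 -0.9] t 21.48
[0.05759674 0.09212993 0.01370161]
```

```bash

python3 -m creep '{"slide":[[0,0,0.008],[0,0,0.006],[0,0,0.004],[0,0,0],[0,0,0]],"spin":[0,0,0,0,0]}'
python3 -c "from h import *;tcp();print(manip.get_obs()['ft_torque'])"
```

```text
t: 21.9
tcp_pos: [0.6226, -0.3156, 0.1079]
tcp_rot: [3.142, -0.0, 0.0]
contact_force: [-0.9, -0.1, -1.2]
gripper_width: 0.0273
tcp [ 0.6226 -0.3156  0.1079] [ 3.1415e+00 -1.0000e-04  0.0000e+00] j6 -0.513 w 0.0273 F [-0.9 -0.1 -1.2] t 21.9
[ 0.02676322  0.00213266 -0.04544042]
```

```bash

python3 -m creep '{"slide":[[0,0,0.002],[0,0,0.002],[0,0,0.001],[0,0,0],[0,0,0]],"spin":[0,0,0,0,0]}'
python3 -c "from h import *;tcp()"
```

```text
t: 22.32
tcp_pos: [0.6225, -0.3156, 0.1053]
tcp_rot: [-3.142, 0.0, -0.0]
contact_force: [-0.8, -0.4, -0.4]
gripper_width: 0.027
tcp [ 0.6225 -0.3156  0.1053] [-3.1416e+00  0.0000e+00 -1.0000e-04] j6 -0.513 w 0.027 F [-0.8 -0.4 -0.4] t 22.32
```

Flange is about 1 mm above the plate. Release and rise.

```bash

python3 -m creep '{"slide":[[0,0,0.001],[0,0,0],[0,0,0],[0,0,0],[0,0,0]],"spin":[0,0,0,0,0]}' 0.18
python3 -m creep '{"slide":[[0,0,-0.01],[0,0,-0.03],[0,0,-0.06],[0,0,-0.06],[0,0,-0.06]],"spin":[0,0,0,0,0]}'
python3 -m creep '{"slide":[[0,-0.02,-0.06],[0,-0.08,-0.04],[0,-0.08,0],[0,-0.08,0],[0,-0.08,0]],"spin":[0,0,0,0,0]}'
python3 -m creep '{"slide":[[0,-0.08,0],[0,-0.08,0],[0,-0.08,0],[0,-0.08,0],[0,-0.08,0]],"spin":[0,0,0,0,0]}'
python3 - <<'E'
from h import *
tcp();s=snap("top","pics/t1.png");crop(s,190,140,450,320,3,"pics/topc2.png")
s=snap("wrist","pics/w10.png")
E
```

```text
t: 22.73
tcp_pos: [0.6226, -0.3156, 0.1048]
tcp_rot: [3.142, -0.0, -0.0]
contact_force: [0.1, -0.4, 0.2]
gripper_width: 0.0502
t: 23.15
tcp_pos: [0.6223, -0.3154, 0.2162]
tcp_rot: [-3.141, 0.0, 0.0]
contact_force: [0.2, -0.2, 0.2]
gripper_width: 0.0503
t: 23.57
tcp_pos: [0.6224, -0.1469, 0.2645]
tcp_rot: [3.141, -0.001, -0.001]
contact_force: [1.4, -0.1, -0.7]
gripper_width: 0.05
t: 23.98
tcp_pos: [0.6222, 0.0536, 0.2641]
tcp_rot: [3.142, -0.001, -0.0]
contact_force: [0.4, -0.7, 1.0]
gripper_width: 0.0503
tcp [0.6222 0.0536 0.2641] [ 3.1416e+00 -6.0000e-04 -1.0000e-04] j6 0.037 w 0.0503 F [ 0.4 -0.7  1. ] t 23.98
```

View pics/w10.png

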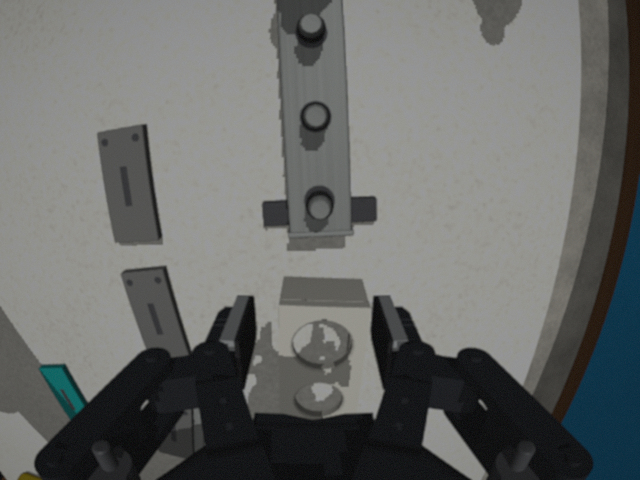

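View pics/topc2.png

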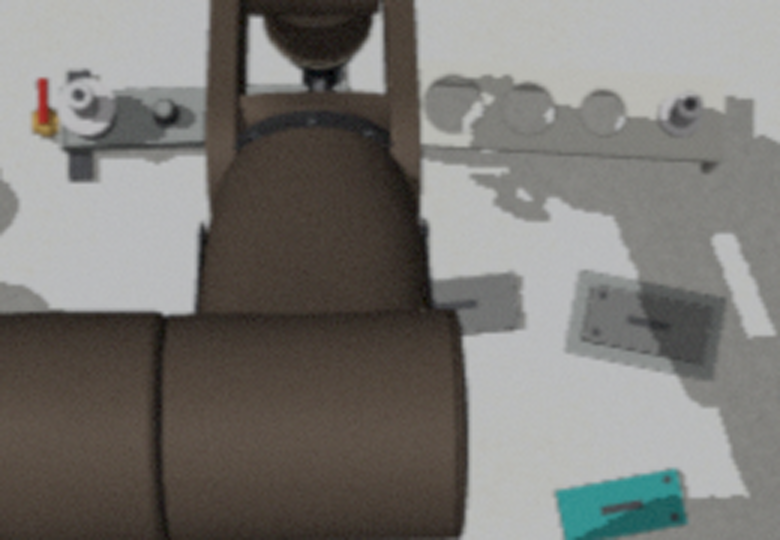

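Chuck S hangs in hole 0 (top crop (680,110)) and the manifold is where it was. On to chuck L.

```bash

python3 -m creep '{"slide":[[-0.004,-0.07,-0.02],[-0.004,-0.08,-0.02],[-0.004,-0.08,-0.02],[-0.004,-0.08,-0.02],[0,-0.06,0]],"spin":[0,0,0,0,0]}'
python3 -m creep '{"slide":[[0,0,0],[0,0,0],[0,0,0]],"spin":[0,0,0]}'
python3 - <<'E'
from h import *
tcp();s=snap("wrist","pics/w11.png"); chuck(s,(0.6144,0.2984),0.06)
E
```

```text
t: 24.5
tcp_pos: [0.6147, 0.2395, 0.3061]
tcp_rot: [-3.14, -0.003, 0.001]
contact_force: [0.6, -0.3, 0.3]
gripper_width: 0.0505
t: 24.75
tcp_pos: [0.6144, 0.2361, 0.3034]
tcp_rot: [3.141, 0.0, 0.0]
contact_force: [0.3, -0.4, -0.5]
gripper_width: 0.0507
tcp [0.6144 0.2361 0.3034] [3.1411e+00 2.0000e-04 3.0000e-04] j6 0.321 w 0.0507 F [ 0.3 -0.4 -0.5] t 24.75
0.146 0.6144 0.2989 0.0142 z 0.1468
0.096 0.6147 0.2989 0.0304 z 0.0968
```

View pics/w11.png

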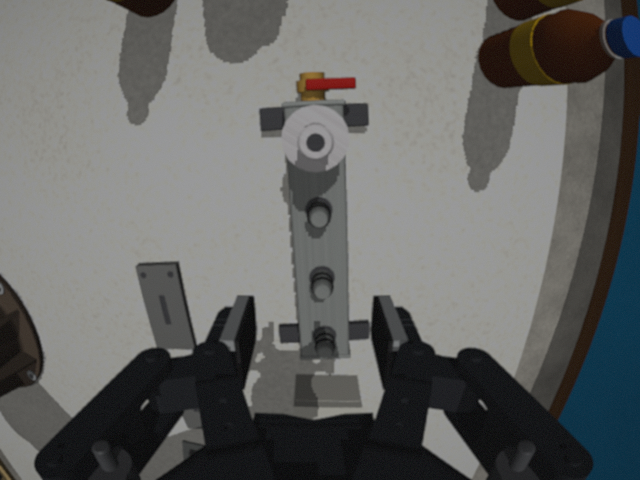

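```bash
python3 - <<'E'
from h import *
P=np.load("top.npy"); z=P[...,2]
m=(z>0.1)&(z<0.3)&(P[...,0]>0.35)&(P[...,1]>0.1)
n,l,st,c=cv2.connectedComponentsWithStats(m.astype(np.uint8))
for k in range(1,n):
  if st[k,4]>30: q=P[l==k]; print(q.min(0).round(3),q.max(0).round(3))
E
```

```text
[0.818 0.457 0.1  ] [0.882 0.524 0.235]
[0.799 0.369 0.1  ] [0.865 0.434 0.234]
[0.73  0.601 0.1  ] [0.86  0.73  0.125]
[0.596 0.285 0.1  ] [0.636 0.321 0.159]
[0.604 0.128 0.1  ] [0.633 0.162 0.155]
[0.493 0.491 0.101] [0.586 0.582 0.192]
[0.385 0.451 0.101] [0.453 0.519 0.234]
```

```bash

python3 -m creep '{"slide":[[0.0022,-0.06,0],[0,-0.067,0],[0,0,0],[0,0,0],[0,0,0]],"spin":[0,0,0,0,0]}'
python3 -c "from h import *;tcp()"
python3 -m creep '{"slide":[[0,0,0.06],[0,0,0.06],[0,0,0.06],[0,0,0.06],[0,0,0.06]],"spin":[-0.08,-0.08,-0.08,-0.08,-0.08]}'
python3 -m creep '{"slide":[[0,0,0.02],[0,0,0.02],[0,0,0.01],[0,0,0],[0,0,0]],"spin":[-0.08,-0.08,-0.08,-0.08,-0.08]}'
python3 -m creep '{"slide":[[0,0,0],[0,0,0]],"spin":[0,0]}'
python3 -c "from h import *;tcp()"
```

```text
t: 25.22
tcp_pos: [0.6158, 0.2989, 0.3033]
tcp_rot: [3.141, 0.0, -0.001]
contact_force: [1.1, -0.1, 0.8]
gripper_width: 0.0505
tcp [0.6158 0.2989 0.3033] [ 3.141e+00  4.000e-04 -8.000e-04] j6 0.409 w 0.0505 F [ 1.1 -0.1  0.8] t 25.22
t: 25.63
tcp_pos: [0.6159, 0.2982, 0.1525]
tcp_rot: [3.141, -0.0, 0.604]
contact_force: [0.0, 0.4, 0.3]
gripper_width: 0.0501
t: 26.05
tcp_pos: [0.6157, 0.2982, 0.128]
tcp_rot: [-3.141, 0.001, 1.204]
contact_force: [0.7, 0.1, 1.1]
gripper_width: 0.0502
t: 26.22
tcp_pos: [0.616, 0.2989, 0.1286]
tcp_rot: [3.142, 0.0, 1.195]
contact_force: [0.5, 0.3, -0.4]
gripper_width: 0.0503
tcp [0.616  0.2989 0.1286] [3.1415e+00 1.0000e-04 1.1947e+00] j6 -0.787 w 0.0503 F [ 0.5  0.3 -0.4] t 26.22
```

```bash

python3 -m creep '{"slide":[[0.0008,-0.0014,0.004],[0,0,0.004],[0,0,0],[0,0,0]],"spin":[0,0,0,0]}'
python3 -m creep '{"slide":[[0,0,0],[0,0,0],[0,0,0],[0,0,0],[0,0,0]],"spin":[0,0,0,0,0]}' -1 45
python3 -m creep '{"slide":[[0,0,0],[0,0,0]],"spin":[0,0]}'
python3 -c "from h import *;tcp();print(manip.get_obs()['ft_torque'])"
```

```text
t: 26.55
tcp_pos: [0.615, 0.3007, 0.1242]
tcp_rot: [-3.141, 0.0, 1.199]
contact_force: [-0.5, 0.7, -0.5]
gripper_width: 0.0501
t: 26.97
tcp_pos: [0.6151, 0.3008, 0.1249]
tcp_rot: [3.141, 0.0, 1.2]
contact_force: [-2.2, -1.5, 5.8]
gripper_width: 0.0273
t: 27.13
tcp_pos: [0.6151, 0.3008, 0.1249]
tcp_rot: [3.141, 0.0, 1.2]
contact_force: [-0.8, -1.2, 6.4]
gripper_width: 0.0268
tcp [0.6151 0.3008 0.1249] [3.1414 0.     1.1998] j6 -0.789 w 0.0268 F [-0.8 -1.2  6.4] t 27.13
[-0.37143595  0.43614663 -0.01677217]
```

```bash

python3 -m creep '{"slide":[[0,0,0],[0,0,0],[0,0,-0.0003],[0,0,-0.0003],[0,0,-0.0003]],"spin":[0.04,0.08,0.08,0.08,0.08]}'
python3 -m creep '{"slide":[[0,0,-0.0003],[0,0,-0.0003],[0,0,-0.0003],[0,0,-0.0003],[0,0,-0.0003]],"spin":[0.08,0.08,0.08,0.08,0.08]}'
python3 -m creep '{"slide":[[0,0,-0.0003],[0,0,-0.0003],[0,0,-0.0003],[0,0,-0.0003],[0,0,-0.0003]],"spin":[0.08,0.08,0.08,0.08,0.08]}'
python3 -c "from h import *;print(manip.get_obs()['ft_torque'])"
```

```text
t: 27.55
tcp_pos: [0.6151, 0.3006, 0.1247]
tcp_rot: [3.141, 0.0, 0.654]
contact_force: [0.3, -1.1, -5.0]
gripper_width: 0.0268
t: 27.97
tcp_pos: [0.6156, 0.3008, 0.1255]
tcp_rot: [3.141, -0.001, 0.054]
contact_force: [4.3, -1.3, -6.2]
gripper_width: 0.027
t: 28.38
tcp_pos: [0.6161, 0.3007, 0.1264]
tcp_rot: [-3.141, -0.002, -0.546]
contact_force: [7.2, -3.8, -4.8]
gripper_width: 0.0272
[-0.62057656 -1.47666086  0.45547201]
```

```bash

python3 -m creep '{"slide":[[0.0016,0,-0.0003],[0,0,-0.0003],[0,0,-0.0003],[0,0,-0.0003],[0,0,-0.0003]],"spin":[0.08,0.08,0.08,0.08,0.08]}'
python3 -m creep '{"slide":[[0,0,0],[0,0,0],[0,0,-0.0003],[0,0,-0.0003],[0,0,-0.0003]],"spin":[-0.04,-0.08,-0.08,-0.08,-0.08]}'
python3 -m creep '{"slide":[[0,0,-0.0003],[0,0,-0.0003],[0,0,-0.0003],[0,0,-0.0003],[0,0,-0.0003]],"spin":[-0.08,-0.08,-0.08,-0.08,-0.08]}'
python3 -m creep '{"slide":[[0,0,-0.0003],[0,0,-0.0003],[0,0,-0.0003],[0,0,-0.0003],[0,0,-0.0003]],"spin":[-0.08,-0.08,-0.08,-0.08,-0.08]}'
python3 -m creep '{"slide":[[0,0,-0.0003],[0,0,-0.0003],[0,0,-0.0003],[0,0,-0.0003],[0,0,-0.0003]],"spin":[-0.08,-0.08,-0.08,-0.08,-0.08]}'
python3 - <<'E'
from h import *
s=snap("wrist","pics/w12.png")
E
```

```text
t: 28.8
tcp_pos: [0.6165, 0.2998, 0.127]
tcp_rot: [-3.141, -0.001, -1.146]
contact_force: [5.4, -4.8, -4.9]
gripper_width: 0.0268
t: 29.22
tcp_pos: [0.6162, 0.3, 0.1274]
tcp_rot: [3.141, -0.001, -0.595]
contact_force: [2.4, -2.4, -5.2]
gripper_width: 0.027
t: 29.63
tcp_pos: [0.6158, 0.3002, 0.128]
tcp_rot: [3.141, 0.0, 0.005]
contact_force: [1.7, -1.3, -4.3]
gripper_width: 0.0268
t: 30.05
tcp_pos: [0.6154, 0.3002, 0.1287]
tcp_rot: [-3.141, 0.001, 0.605]
contact_force: [-0.4, -2.1, -4.3]
gripper_width: 0.0269
t: 30.47
tcp_pos: [0.6151, 0.2999, 0.1293]
tcp_rot: [-3.14, 0.001, 1.205]
contact_force: [-1.7, -2.2, -3.7]
gripper_width: 0.0271
```

View pics/w12.png

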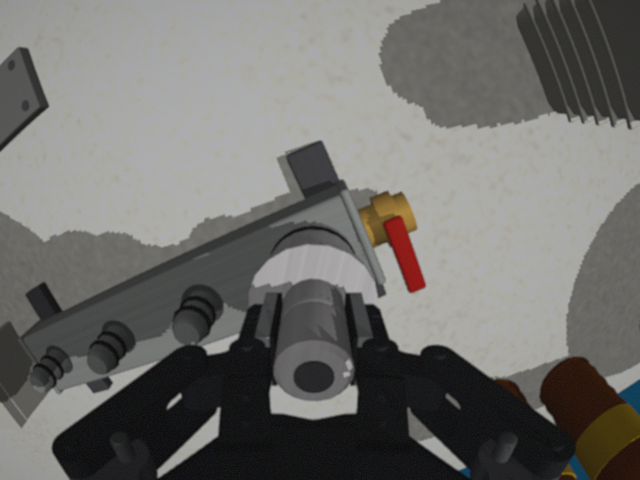

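```bash

python3 -m creep '{"slide":[[0,0,0],[0,0,-0.0003],[0,0,-0.0004],[0,0,-0.0004],[0,0,-0.0004]],"spin":[0.04,0.08,0.08,0.08,0.08]}'
python3 -m creep '{"slide":[[0,0,-0.0004],[0,0,-0.0004],[0,0,-0.0004],[0,0,-0.0004],[0,0,-0.0004]],"spin":[0.08,0.08,0.08,0.08,0.08]}'
python3 -m creep '{"slide":[[0,0,-0.0004],[0,0,-0.0004],[0,0,-0.0004],[0,0,-0.0004],[0,0,-0.0004]],"spin":[0.08,0.08,0.08,0.08,0.08]}'
python3 -m creep '{"slide":[[0,0,-0.0004],[0,0,-0.0004],[0,0,-0.0004],[0,0,-0.0004],[0,0,-0.0004]],"spin":[0.08,0.08,0.08,0.08,0.08]}'
python3 -m creep '{"slide":[[0,0,0],[0,0,-0.0003],[0,0,-0.0004],[0,0,-0.0004],[0,0,-0.0004]],"spin":[-0.04,-0.08,-0.08,-0.08,-0.08]}'
python3 -m creep '{"slide":[[0,0,-0.0004],[0,0,-0.0004],[0,0,-0.0004],[0,0,-0.0004],[0,0,-0.0004]],"spin":[-0.08,-0.08,-0.08,-0.08,-0.08]}'
python3 -m creep '{"slide":[[0,0,-0.0004],[0,0,-0.0004],[0,0,-0.0004],[0,0,-0.0004],[0,0,-0.0004]],"spin":[-0.08,-0.08,-0.08,-0.08,-0.08]}'
python3 -m creep '{"slide":[[0,0,-0.0004],[0,0,-0.0004],[0,0,-0.0004],[0,0,-0.0004],[0,0,-0.0004]],"spin":[-0.08,-0.08,-0.08,-0.08,-0.08]}'
```

```text
t: 30.93
tcp_pos: [0.6154, 0.3001, 0.13]
tcp_rot: [3.142, 0.001, 0.651]
contact_force: [-0.4, -1.3, -6.4]
gripper_width: 0.0269
t: 31.35
tcp_pos: [0.6157, 0.3003, 0.1311]
tcp_rot: [3.141, 0.0, 0.051]
contact_force: [1.6, -0.1, -6.4]
gripper_width: 0.0268
t: 31.77
tcp_pos: [0.6161, 0.3002, 0.1323]
tcp_rot: [3.141, -0.001, -0.549]
contact_force: [3.4, -2.6, -5.1]
gripper_width: 0.0272
t: 32.18
tcp_pos: [0.6162, 0.2999, 0.1333]
tcp_rot: [-3.141, -0.001, -1.149]
contact_force: [4.5, -7.1, -5.5]
gripper_width: 0.027
t: 32.6
tcp_pos: [0.6162, 0.3, 0.1341]
tcp_rot: [3.141, -0.001, -0.598]
contact_force: [1.5, -2.3, -5.5]
gripper_width: 0.0272
t: 33.02
tcp_pos: [0.6158, 0.3002, 0.135]
tcp_rot: [3.141, 0.0, 0.002]
contact_force: [2.1, -0.4, -5.7]
gripper_width: 0.0269
t: 33.43
tcp_pos: [0.6154, 0.3002, 0.1359]
tcp_rot: [-3.141, 0.001, 0.602]
contact_force: [-0.2, -1.2, -5.5]
gripper_width: 0.0266
t: 33.85
tcp_pos: [0.6151, 0.2999, 0.1367]
tcp_rot: [-3.14, 0.001, 1.202]
contact_force: [-1.3, -2.1, -5.5]
gripper_width: 0.0265
```

```bash

python3 -m creep '{"slide":[[0,0,0],[0,0,-0.0003],[0,0,-0.0004],[0,0,-0.0004],[0,0,-0.0004]],"spin":[0.04,0.08,0.08,0.08,0.08]}'
python3 -m creep '{"slide":[[0,0,-0.0004],[0,0,-0.0004],[0,0,-0.0004],[0,0,-0.0004],[0,0,-0.0004]],"spin":[0.08,0.08,0.08,0.08,0.08]}'
python3 -m creep '{"slide":[[0,0,-0.0004],[0,0,-0.0004],[0,0,-0.0004],[0,0,-0.0004],[0,0,-0.0004]],"spin":[0.08,0.08,0.08,0.08,0.08]}'
python3 -m creep '{"slide":[[0,0,-0.0004],[0,0,-0.0004],[0,0,-0.0004],[0,0,-0.0004],[0,0,-0.0004]],"spin":[0.08,0.08,0.08,0.08,0.08]}'
python3 -m creep '{"slide":[[0,0,0],[0,0,-0.0003],[0,0,-0.0004],[0,0,-0.0004],[0,0,-0.0004]],"spin":[-0.04,-0.08,-0.08,-0.08,-0.08]}'
python3 -m creep '{"slide":[[0,0,-0.0004],[0,0,-0.0004],[0,0,-0.0004],[0,0,-0.0004],[0,0,-0.0004]],"spin":[-0.08,-0.08,-0.08,-0.08,-0.08]}'
python3 -m creep '{"slide":[[0,0,-0.0004],[0,0,-0.0004],[0,0,-0.0004],[0,0,-0.0004],[0,0,-0.0004]],"spin":[-0.08,-0.08,-0.08,-0.08,-0.08]}'
python3 -m creep '{"slide":[[0,0,-0.0004],[0,0,-0.0004],[0,0,-0.0004],[0,0,-0.0004],[0,0,-0.0004]],"spin":[-0.08,-0.08,-0.08,-0.08,-0.08]}'
```

```text
t: 34.27
tcp_pos: [0.6154, 0.3001, 0.1375]
tcp_rot: [-3.142, 0.001, 0.651]
contact_force: [-1.2, -0.9, -7.0]
gripper_width: 0.0272
t: 34.68
tcp_pos: [0.6157, 0.3003, 0.1386]
tcp_rot: [3.141, 0.0, 0.051]
contact_force: [2.2, -0.4, -5.7]
gripper_width: 0.0271
t: 35.1
tcp_pos: [0.6161, 0.3002, 0.1397]
tcp_rot: [3.141, -0.001, -0.549]
contact_force: [3.3, -3.0, -6.3]
gripper_width: 0.0272
t: 35.52
tcp_pos: [0.6162, 0.2999, 0.1408]
tcp_rot: [-3.141, -0.001, -1.149]
contact_force: [4.7, -4.5, -6.6]
gripper_width: 0.0266
t: 35.93
tcp_pos: [0.6161, 0.3, 0.1415]
tcp_rot: [3.141, -0.0, -0.598]
contact_force: [2.9, -1.9, -6.3]
gripper_width: 0.0271
t: 36.35
tcp_pos: [0.6158, 0.3002, 0.1425]
tcp_rot: [3.141, 0.0, 0.002]
contact_force: [0.9, -1.5, -4.7]
gripper_width: 0.0274
t: 36.77
tcp_pos: [0.6156, 0.3003, 0.1436]
tcp_rot: [-3.142, 0.001, 0.602]
contact_force: [-1.0, -1.5, -1.5]
gripper_width: 0.0271
t: 37.18
tcp_pos: [0.6153, 0.3001, 0.1449]
tcp_rot: [-3.141, 0.001, 1.202]
contact_force: [-4.4, -3.2, 3.5]
gripper_width: 0.0271
```

```bash

python3 -m creep '{"slide":[[0,0,0],[0,0,-0.0003],[0,0,-0.0004],[0,0,-0.0004],[0,0,-0.0004]],"spin":[0.04,0.08,0.08,0.08,0.08]}'
python3 -m creep '{"slide":[[0,0,-0.0004],[0,0,-0.0005],[0,0,-0.0005],[0,0,-0.0005],[0,0,-0.0005]],"spin":[0.08,0.08,0.08,0.08,0.08]}'
python3 -m creep '{"slide":[[0,0,-0.0005],[0,0,-0.0005],[0,0,-0.0005],[0,0,-0.0005],[0,0,-0.0005]],"spin":[0.08,0.08,0.08,0.08,0.08]}'
python3 -m creep '{"slide":[[0,0,-0.0005],[0,0,-0.0005],[0,0,-0.0005],[0,0,-0.0005],[0,0,-0.0005]],"spin":[0.08,0.08,0.08,0.08,0.08]}'
python3 -m creep '{"slide":[[0,0,0],[0,0,-0.0003],[0,0,-0.0004],[0,0,-0.0004],[0,0,-0.0004]],"spin":[-0.04,-0.08,-0.08,-0.08,-0.08]}'
python3 -m creep '{"slide":[[0,0,-0.0005],[0,0,-0.0005],[0,0,-0.0005],[0,0,-0.0005],[0,0,-0.0005]],"spin":[-0.08,-0.08,-0.08,-0.08,-0.08]}'
```

```text
t: 37.6
tcp_pos: [0.6156, 0.3002, 0.1459]
tcp_rot: [3.141, 0.0, 0.651]
contact_force: [-2.1, -2.2, 4.3]
gripper_width: 0.0271
t: 38.02
tcp_pos: [0.616, 0.3005, 0.1471]
tcp_rot: [-3.141, -0.001, 0.051]
contact_force: [-0.3, -1.2, 1.2]
gripper_width: 0.0267
t: 38.43
tcp_pos: [0.6162, 0.3007, 0.1483]
tcp_rot: [-3.141, -0.001, -0.549]
contact_force: [0.5, 0.9, -0.8]
gripper_width: 0.0272
t: 38.85
tcp_pos: [0.616, 0.3006, 0.1494]
tcp_rot: [-3.141, 0.0, -1.149]
contact_force: [-0.4, 0.9, -1.5]
gripper_width: 0.0266
t: 39.27
tcp_pos: [0.6158, 0.3005, 0.15]
tcp_rot: [-3.141, -0.0, -0.597]
contact_force: [0.1, 0.6, -2.0]
gripper_width: 0.027
t: 39.68
tcp_pos: [0.6158, 0.3005, 0.1513]
tcp_rot: [-3.142, -0.0, 0.003]
contact_force: [-0.3, 1.0, -2.4]
gripper_width: 0.0273
```

```bash

python3 -m creep '{"slide":[[0,0,-0.006],[0,0,-0.01],[0,0,-0.01],[0,0,-0.02],[0,0,-0.04]],"spin":[0,0,0,0,0]}'
python3 -m creep '{"slide":[[0,0,-0.06],[0,0,-0.06],[0,0,-0.06],[0,0,-0.03],[0,0,0]],"spin":[0,0,0,0,0]}'
python3 -m creep '{"slide":[[0,0.05,0],[0,0.08,0],[0,0.08,0],[0,0.08,0],[0,0.08,0]],"spin":[0,0,0,0,0]}'
python3 -m creep '{"slide":[[0.004,0.08,0],[0.004,0.08,0],[0.004,0.08,0],[0.004,0.08,0],[0.004,0.08,0]],"spin":[0,0,0,0,0]}'
python3 -m creep '{"slide":[[0,0.08,0],[0,0.08,0],[0,0.08,0],[0,0.06,0],[0,0.02,0]],"spin":[0,0,0,0,0]}'
python3 -m creep '{"slide":[[0,0,0],[0,0,0]],"spin":[0,0]}'
python3 - <<'E'
from h import *
tcp();s=snap("wrist","pics/w13.png"); rack(s); crop(s,245,225,385,425,4,"pics/w13c.png")
E
```

```text
t: 40.1
tcp_pos: [0.6149, 0.3, 0.1936]
tcp_rot: [3.14, 0.003, -0.003]
contact_force: [-0.8, -0.6, -1.0]
gripper_width: 0.0271
t: 40.52
tcp_pos: [0.6175, 0.3012, 0.3049]
tcp_rot: [-3.139, -0.007, -0.003]
contact_force: [0.6, 0.5, -1.6]
gripper_width: 0.027
t: 40.93
tcp_pos: [0.6151, 0.1138, 0.299]
tcp_rot: [3.142, 0.001, -0.002]
contact_force: [-0.1, 0.0, -1.3]
gripper_width: 0.0271
t: 41.35
tcp_pos: [0.6252, -0.0865, 0.2991]
tcp_rot: [-3.142, 0.0, -0.002]
contact_force: [0.4, 0.1, -1.6]
gripper_width: 0.0268
t: 41.77
tcp_pos: [0.625, -0.249, 0.2988]
tcp_rot: [3.141, 0.001, -0.005]
contact_force: [-0.9, 0.5, -2.3]
gripper_width: 0.0267
t: 41.93
tcp_pos: [0.6254, -0.2445, 0.2988]
tcp_rot: [-3.141, 0.001, -0.002]
contact_force: [-0.1, 0.4, -2.5]
gripper_width: 0.0268
tcp [ 0.6254 -0.2445  0.2988] [-3.1409e+00  8.0000e-04 -2.4000e-03] j6 -0.416 w 0.0268 F [-0.1  0.4 -2.5] t 41.93
rect ((0.6266396045684814, -0.17364276945590973), (0.25663575530052185, 0.09097088128328323), 87.84005737304688) meanz 0.070695711081916
[[ 0.6241 -0.2367  0.0241]
 [ 0.6271 -0.1594  0.0274]
 [ 0.6301 -0.082   0.0311]]
```

View pics/w13.png

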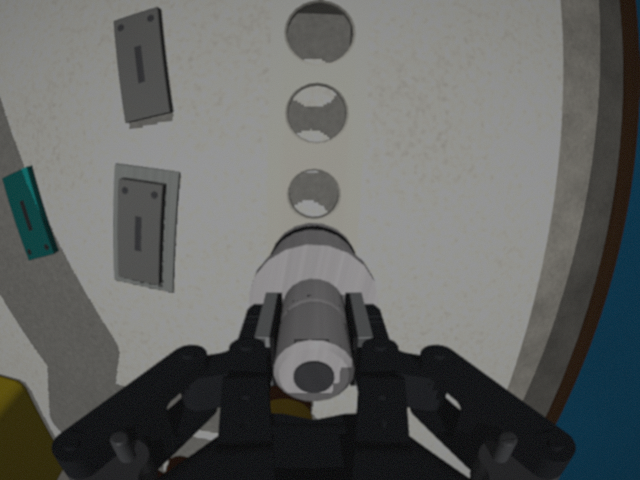

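View pics/w13c.png

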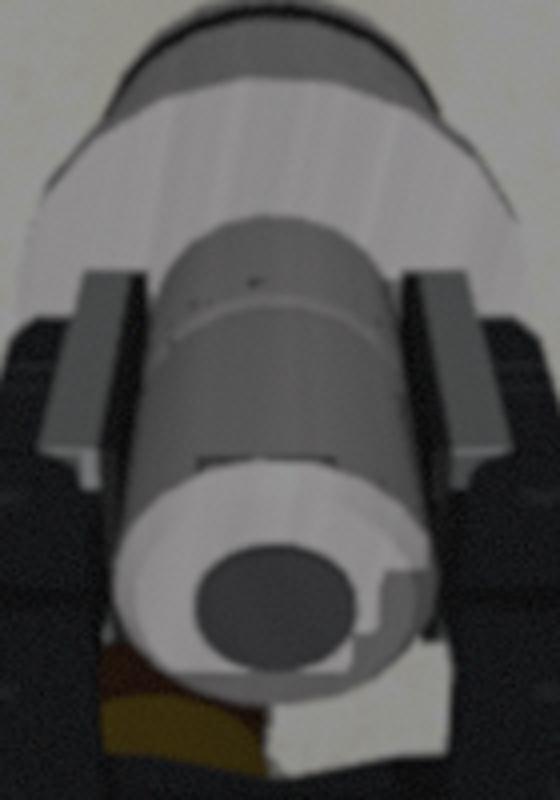

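```bash

python3 -m creep '{"slide":[[0.0054,-0.05,0],[0,-0.0726,0],[0,-0.05,0.03],[0,0,0.06],[0,0,0.06]],"spin":[0,0,0,0,0]}'
python3 -m creep '{"slide":[[0,0,0.06],[0,0,0.04],[0,0,0.03],[0,0,0],[0,0,0]],"spin":[0,0,0,0,0]}'
python3 - <<'E'
from h import *
tcp();s=snap("wrist","pics/w14.png"); rack(s)
E
```

```text
t: 42.4
tcp_pos: [0.6292, -0.1548, 0.2249]
tcp_rot: [3.141, -0.003, 0.003]
contact_force: [0.3, 0.0, -2.0]
gripper_width: 0.0274
t: 42.82
tcp_pos: [0.6282, -0.1568, 0.1591]
tcp_rot: [-3.141, 0.001, 0.001]
contact_force: [-0.3, -0.3, -1.6]
gripper_width: 0.0269
tcp [ 0.6282 -0.1568  0.1591] [-3.141e+00  1.300e-03  1.100e-03] j6 -0.293 w 0.0269 F [-0.3 -0.3 -1.6] t 42.82
rect ((0.6287162899971008, -0.11901068687438965), (0.1719057261943817, 0.09089323878288269), 87.75334930419922) meanz 0.07068453356643303
[[ 0.6301 -0.0814  0.0307]]
```

View pics/w14.png

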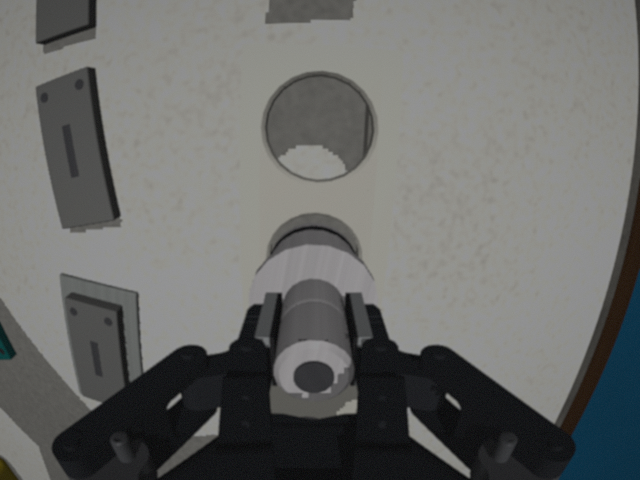

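```bash

python3 -m creep '{"slide":[[0,0.003,0],[0,0,0.008],[0,0,0.01],[0,0,0.008],[0,0,0]],"spin":[0,0,0,0,0]}'
python3 -c "from h import *;tcp();print(manip.get_obs()['ft_torque'])"
```

```text
t: 43.28
tcp_pos: [0.628, -0.1597, 0.1454]
tcp_rot: [-3.141, 0.001, -0.0]
contact_force: [-0.7, -0.2, -1.8]
gripper_width: 0.0275
tcp [ 0.628  -0.1597  0.1454] [-3.1413e+00  1.1000e-03 -2.0000e-04] j6 -0.296 w 0.0275 F [-0.7 -0.2 -1.8] t 43.28
[0.00134227 0.04399867 0.06831736]
```

```bash

python3 -m creep '{"slide":[[0,-0.002,0.012],[0,0,0.015],[0,0,0.015],[0,0,0.015],[0,0,0]],"spin":[0,0,0,0,0]}'
python3 -m creep '{"slide":[[0,0,0.006],[0,0,0.006],[0,0,0.004],[0,0,0],[0,0,0]],"spin":[0,0,0,0,0]}'
python3 -c "from h import *;tcp()"
```

```text
t: 43.7
tcp_pos: [0.6275, -0.1585, 0.1157]
tcp_rot: [-3.141, 0.003, -0.0]
contact_force: [-1.2, 0.1, -2.1]
gripper_width: 0.0268
t: 44.12
tcp_pos: [0.6285, -0.1588, 0.1098]
tcp_rot: [3.142, -0.0, 0.0]
contact_force: [-0.5, 0.4, -1.6]
gripper_width: 0.0269
tcp [ 0.6285 -0.1588  0.1098] [ 3.1416 -0.      0.    ] j6 -0.294 w 0.0269 F [-0.5  0.4 -1.6] t 44.12
```

```bash

python3 -m creep '{"slide":[[0,0,0.004],[0,0,0.004],[0,0,0.002],[0,0,0],[0,0,0]],"spin":[0,0,0,0,0]}'
python3 -m creep '{"slide":[[0,0,0],[0,0,0],[0,0,0],[0,0,0],[0,0,0]],"spin":[0,0,0,0,0]}' 0.18
python3 -m creep '{"slide":[[0,0,-0.01],[0,0,-0.03],[0,0,-0.06],[0,0,-0.06],[0,0,-0.06]],"spin":[0,0,0,0,0]}'
python3 -m creep '{"slide":[[0,0.02,-0.08],[0,0.08,-0.06],[0,0.08,0],[0,0.08,0],[0,0.08,0]],"spin":[0,0,0,0,0]}'
python3 -m creep '{"slide":[[0,0.08,0],[0,0.08,0],[0,0,0],[0,0,0],[0,0,0]],"spin":[0,0,0,0,0]}'
python3 - <<'E'
from h import *
tcp();s=snap("wrist","pics/w15.png")
P=cloud(s,True)
for c in ((0.6224,-0.3145),(0.628,-0.1582)):
  for z0,z1 in ((0.118,0.134),(0.073,0.082)):
    q,m=ring(P,c,0.04,z0,z1); print(c,len(q),np.median(q[:,2]),cv2.minEnclosingCircle(q[:,:2].astype(np.float32)))
E
```

```text
t: 44.53
tcp_pos: [0.6285, -0.1588, 0.1048]
tcp_rot: [-3.142, 0.0, -0.0]
contact_force: [-0.4, -0.5, -1.0]
gripper_width: 0.0272
t: 44.95
tcp_pos: [0.6286, -0.1588, 0.1049]
tcp_rot: [3.142, -0.0, -0.0]
contact_force: [-0.0, -0.3, 0.7]
gripper_width: 0.0499
t: 45.37
tcp_pos: [0.6282, -0.1587, 0.2162]
tcp_rot: [-3.141, 0.0, -0.0]
contact_force: [0.8, -0.5, 0.2]
gripper_width: 0.0502
t: 45.78
tcp_pos: [0.6285, -0.3237, 0.2813]
tcp_rot: [3.141, -0.001, 0.001]
contact_force: [0.7, 0.3, -0.3]
gripper_width: 0.0504
t: 46.2
tcp_pos: [0.6282, -0.402, 0.2797]
tcp_rot: [-3.141, 0.0, -0.001]
contact_force: [-0.1, 1.1, 0.2]
gripper_width: 0.0502
tcp [ 0.6282 -0.402   0.2797] [-3.1411e+00  4.0000e-04 -7.0000e-04] j6 -0.609 w 0.0502 F [-0.1  1.1  0.2] t 46.2
(0.6224, -0.3145) 1105 0.12683261307593047 ((0.6214748024940491, -0.3173587918281555), 0.014125442132353783)
(0.6224, -0.3145) 1039 0.07680091784515308 ((0.6226902008056641, -0.3105434477329254), 0.03645792603492737)
(0.628, -0.1582) 0 nan ((0.0, 0.0), 0.0)
(0.628, -0.1582) 0 nan ((0.0, 0.0), 0.0)
  return _methods._mean(a, axis=axis, dtype=dtype,
  ret = ret.dtype.type(ret / rcount)
```

View pics/w15.png

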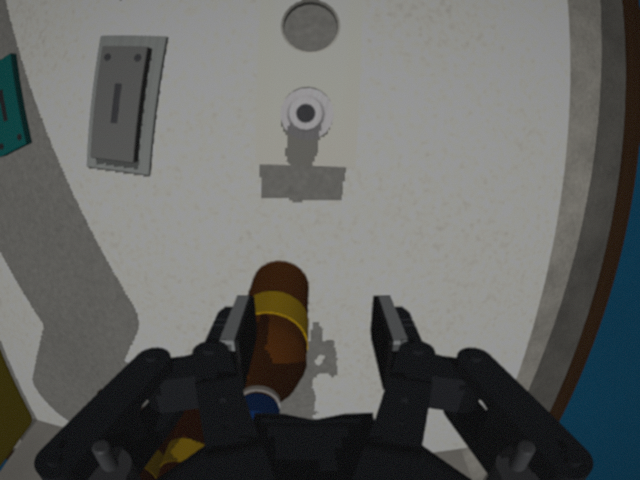

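Chuck S is home: shank top at 0.1268 m in the camera's frame, which reads +0.7 mm high (nominal 0.126). Now a view for chuck L, the plates and the tray.

```bash

python3 -m creep '{"slide":[[-0.03,-0.07,-0.05],[-0.05,-0.07,-0.05],[-0.06,-0.07,-0.05],[-0.06,-0.07,-0.05],[-0.06,-0.07,-0.04]],"spin":[0,0,0,0,0]}' 1
python3 -m creep '{"slide":[[0,-0.08,0],[0,-0.08,0],[0,-0.08,0],[0,-0.06,0],[0,-0.02,0]],"spin":[0,0,0,0,0]}'
python3 -m creep '{"slide":[[0,0,0],[0,0,0]],"spin":[0,0]}'
python3 - <<'E'
from h import *
tcp();s=snap("wrist","pics/w16.png")
P=cloud(s,True)
for c in ((0.6224,-0.3145),(0.628,-0.1582)):
  for z0,z1 in ((0.118,0.134),(0.073,0.082)):
    q,m=ring(P,c,0.04,z0,z1); print(c,len(q),np.median(q[:,2]),cv2.minEnclosingCircle(q[:,:2].astype(np.float32)))
rects(s,(0.43,-0.1),0.3,0.0095,0.019,0.014)
print();rects(s,(0.43,-0.3),0.1,0.0175,0.025,0.020)
print();rects(s,(0.43,-0.3),0.12,0.0035,0.0095,0.006)
E
```

```text
t: 46.67
tcp_pos: [0.5203, -0.2536, 0.3813]
tcp_rot: [3.141, -0.001, 0.002]
contact_force: [0.2, -0.0, 0.5]
gripper_width: 0.0855
t: 47.08
tcp_pos: [0.5204, -0.0912, 0.3806]
tcp_rot: [-3.141, -0.001, 0.004]
contact_force: [0.5, 0.7, -0.1]
gripper_width: 0.0858
t: 47.25
tcp_pos: [0.5212, -0.0952, 0.3803]
tcp_rot: [3.141, -0.001, 0.003]
contact_force: [0.5, 0.3, -0.3]
gripper_width: 0.085
tcp [ 0.5212 -0.0952  0.3803] [ 3.1412e+00 -5.0000e-04  2.7000e-03] j6 -0.24 w 0.085 F [ 0.5  0.3 -0.3] t 47.25
(0.6224, -0.3145) 332 0.1264360333912198 ((0.6212847828865051, -0.31639420986175537), 0.014894616790115833)
(0.6224, -0.3145) 395 0.07661283239381655 ((0.6263996362686157, -0.3107316493988037), 0.03135009855031967)
(0.628, -0.1582) 479 0.1266468290316738 ((0.6261874437332153, -0.1597919762134552), 0.01453066524118185)
(0.628, -0.1582) 1083 0.07673481058293813 ((0.6302691102027893, -0.1558508425951004), 0.035255201160907745)
[0.414  0.0772] [0.0615 0.1306] 3.18 z 0.0148 rgb [76. 76. 75.] [208, 4, 50, 98, 4209]
[0.5827 0.0423] [0.031  0.0255] 2.46 z 0.0128 rgb [50. 50. 51.] [350, 66, 25, 20, 457]
[ 0.4252 -0.0887] [0.0615 0.1311] 6.85 z 0.0147 rgb [76. 77. 75.] [214, 123, 58, 100, 4195]
[ 0.2172 -0.2643] [0.065  0.1312] 12.02 z 0.0145 rgb [23. 95. 93.] [96, 248, 58, 75, 2095]

[ 0.4089 -0.2905] [0.1326 0.0611] 80.19 z 0.0206 rgb [73. 73. 72.] [218, 267, 46, 81, 2893]

[ 0.4092 -0.2908] [0.1615 0.091 ] 79.8 z 0.0066 rgb [91. 93. 92.] [212, 253, 65, 99, 2066]
```

View pics/w16.png

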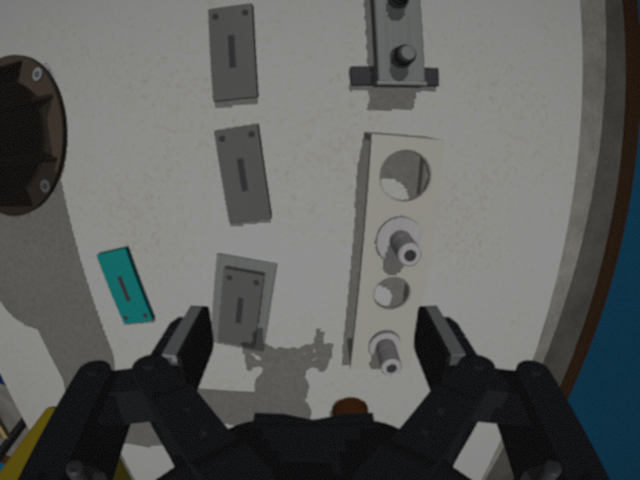

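Both chucks are home (tops at 0.1264 and 0.1266 m in camera terms), and the tray and manifold have not moved. Next, a close look at plate 2.

```bash

python3 -m creep '{"slide":[[-0.03,0.02,0.05],[-0.04,0.03,0.06],[-0.04,0.03,0.06],[-0.04,0.03,0.06],[-0.032,0.02,0.06]],"spin":[0,0,0,0,0]}' 0.75 45
python3 -m creep '{"slide":[[0,0,0.03],[0,0,0],[0,0,0],[0,0,0]],"spin":[-0.038,-0.04,0,0]}'
python3 - <<'E'
from h import *
tcp();s=snap("wrist","pics/w17.png"); rects(s,(0.426,-0.088),0.1,0.0095,0.019,0.014)
P=cloud(s,True); o=manip.get_obs()["tcp_pos"]
for v in range(285,320,3):
    print(v,[ (P[v,u]-o).round(3).tolist() for u in (210,225,235,400,410)])
E
```

```text
t: 47.72
tcp_pos: [0.4287, -0.1629, 0.2338]
tcp_rot: [3.141, -0.0, -0.001]
contact_force: [1.1, -0.5, -0.3]
gripper_width: 0.075
t: 48.05
tcp_pos: [0.4304, -0.1621, 0.22]
tcp_rot: [3.141, 0.0, 0.114]
contact_force: [-0.5, -0.1, 0.4]
gripper_width: 0.0748
tcp [ 0.4304 -0.1621  0.22  ] [3.1414 0.     0.1141] j6 -0.54 w 0.0748 F [-0.5 -0.1  0.4] t 48.05
[ 0.4248 -0.0885] [0.0606 0.129 ] 6.7 z 0.0148 rgb [84. 84. 82.] [283, 54, 71, 145, 9888]
285 [[-0.099, -0.097, -0.22], [-0.083, -0.095, -0.22], [-0.072, -0.093, -0.22], [0.097, -0.074, -0.219], [0.108, -0.073, -0.219]]
288 [[-0.099, -0.1, -0.218], [-0.083, -0.099, -0.22], [-0.072, -0.097, -0.22], [0.098, -0.078, -0.22], [0.109, -0.076, -0.219]]
291 [[-0.099, -0.105, -0.22], [-0.083, -0.103, -0.221], [-0.072, -0.101, -0.22], [0.099, -0.082, -0.221], [0.11, -0.08, -0.22]]
294 [[-0.099, -0.107, -0.218], [-0.083, -0.105, -0.219], [-0.072, -0.103, -0.218], [0.1, -0.085, -0.22], [0.111, -0.084, -0.22]]
297 [[-0.099, -0.112, -0.22], [-0.083, -0.109, -0.219], [-0.072, -0.107, -0.219], [0.101, -0.089, -0.221], [0.111, -0.087, -0.219]]
300 [[-0.0
[... 189 characters left out ...]
.115, -0.22], [0.102, -0.095, -0.22], [0.036, 0.015, -0.007]]
306 [[-0.043, 0.006, -0.004], [-0.083, -0.12, -0.22], [-0.071, -0.118, -0.219], [0.103, -0.099, -0.219], [0.035, 0.015, -0.004]]
309 [[-0.043, 0.006, -0.002], [-0.082, -0.124, -0.219], [-0.072, -0.122, -0.22], [0.104, -0.103, -0.22], [0.034, 0.015, -0.002]]
312 [[-0.042, 0.006, 0.001], [-0.083, -0.128, -0.22], [-0.071, -0.126, -0.219], [0.105, -0.107, -0.22], [0.034, 0.014, -0.001]]
315 [[-0.042, 0.006, 0.002], [-0.083, -0.132, -0.221], [-0.071, -0.13, -0.219], [0.105, -0.11, -0.221], [0.035, 0.013, -0.001]]
318 [[-0.041, 0.006, 0.004], [-0.082, -0.136, -0.22], [-0.071, -0.134, -0.22], [0.106, -0.114, -0.22], [0.035, 0.012, -0.0]]
```

View pics/w17.png

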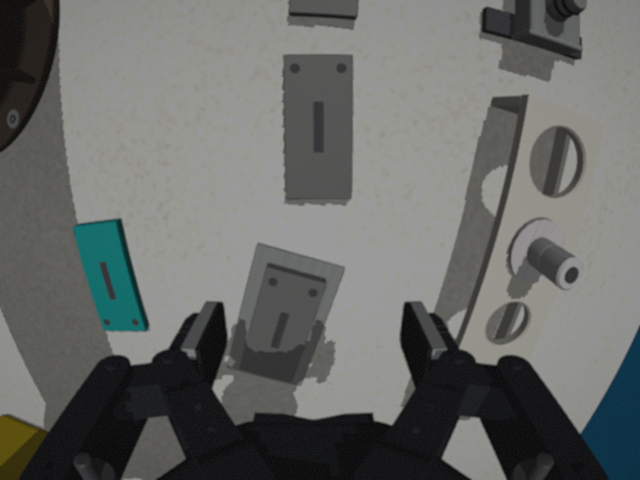

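Plate 2 at (318,127) is grey, 60.6 x 129 mm, with its centre at (0.4248,-0.0885) and yaw 6.7°. The turquoise decoy at (112,275) stays clear. Approaching.

```bash

python3 -m creep '{"slide":[[0.0077,-0.06,0],[0,-0.06,0],[0,-0.0282,0.03],[0,0,0.06],[0,0,0.06]],"spin":[-0.002,0,0,0,0]}'
python3 -m creep '{"slide":[[0,0,0.06],[0,0,0.06],[0,0,0.05],[0,0,0.03],[0,0,0]],"spin":[0,0,0,0,0]}'
python3 -m creep '{"slide":[[0,0,0.01],[0,0,0],[0,0,0]],"spin":[0,0,0]}'
python3 - <<'E'
from h import *
tcp();s=snap("wrist","pics/w18.png")
P=cloud(s,True)[285:345]; print("tipz", np.sort(P[15:35,195:224,2].ravel())[::40].round(4))
E
```

```text
t: 48.52
tcp_pos: [0.427, -0.0867, 0.1456]
tcp_rot: [3.14, -0.005, 0.12]
contact_force: [1.6, -0.1, 0.1]
gripper_width: 0.0744
t: 48.93
tcp_pos: [0.4247, -0.087, 0.0429]
tcp_rot: [-3.141, 0.003, 0.119]
contact_force: [-1.4, -0.1, -0.4]
gripper_width: 0.0744
t: 49.18
tcp_pos: [0.4261, -0.0873, 0.0408]
tcp_rot: [3.141, -0.001, 0.12]
contact_force: [0.6, 0.4, 0.6]
gripper_width: 0.0744
tcp [ 0.4261 -0.0873  0.0408] [ 3.141e+00 -1.500e-03  1.195e-01] j6 -0.391 w 0.0744 F [0.6 0.4 0.6] t 49.18
tipz [-0.0009  0.0005  0.001   0.0021  0.0321  0.0338  0.0353  0.0364  0.0378
  0.0392  0.0405  0.042   0.0432  0.0447  0.0463]
```

View pics/w18.png

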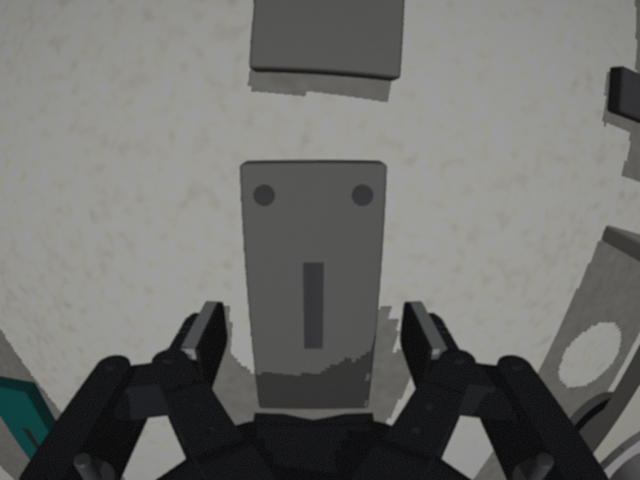

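```bash

python3 -m creep '{"slide":[[0,0,0.02],[0,0,0.015],[0,0,0.007],[0,0,0.003],[0,0,0]],"spin":[0,0,0,0,0]}'
python3 -c "from h import *;tcp()"
python3 -m creep '{"slide":[[0,0,0],[0,0,0],[0,0,0],[0,0,0],[0,0,0]],"spin":[0,0,0,0,0]}' -1 40
python3 - <<'E'
from h import *
tcp();s=snap("wrist","pics/w19.png")
E
```

```text
t: 49.65
tcp_pos: [0.4253, -0.0871, 0.0173]
tcp_rot: [-3.141, 0.0, 0.12]
contact_force: [0.7, 0.2, 0.0]
gripper_width: 0.0748
tcp [ 0.4253 -0.0871  0.0173] [-3.1415e+00  4.0000e-04  1.2000e-01] j6 -0.392 w 0.0748 F [0.7 0.2 0. ] t 49.65
t: 50.07
tcp_pos: [0.4254, -0.0872, 0.0178]
tcp_rot: [3.141, -0.0, 0.12]
contact_force: [-0.5, -0.1, 6.3]
gripper_width: 0.0591
tcp [ 0.4254 -0.0872  0.0178] [ 3.1415e+00 -3.0000e-04  1.2000e-01] j6 -0.392 w 0.0591 F [-0.5 -0.1  6.3] t 50.07
```

View pics/w19.png

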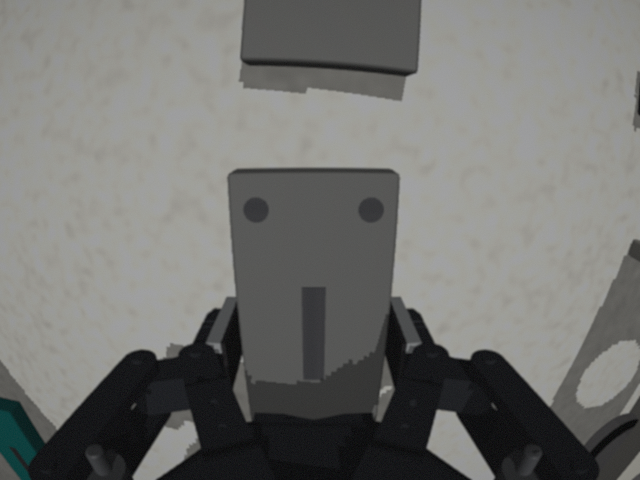

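Plate gripped (59 mm) and centred. Lifting, then looking at the tray from beyond it.

```bash

python3 -m creep '{"slide":[[0,0,-0.01],[0,0,-0.02],[0,0,-0.05],[0,0,-0.08],[0,0,-0.08]],"spin":[0,0,0,0,0]}'
python3 -c "from h import *;tcp()"
python3 -m creep '{"slide":[[0,0,-0.08],[0,0,-0.08],[0,0,-0.05],[0.01,0.05,0],[0.01,0.08,0]],"spin":[0.06,0.08,0.055,0,0]}'
python3 -m creep '{"slide":[[0.01,0.08,0],[0.01,0.08,0],[0.01,0.08,0],[0.01,0.08,0],[0.01,0.08,0]],"spin":[0,0,0,0,0]}'
python3 -m creep '{"slide":[[0.01,0.08,0],[0.01,0.03,0],[0,0,0],[0,0,0],[0,0,0]],"spin":[0,0,0,0,0]}'
python3 - <<'E'
from h import *
tcp();s=snap("wrist","pics/w20.png")
rects(s,(0.41,-0.29),0.09,0.0175,0.025,0.020)
print();rects(s,(0.41,-0.29),0.12,0.003,0.0095,0.006)
E
```

```text
t: 50.53
tcp_pos: [0.4242, -0.0868, 0.1385]
tcp_rot: [-3.141, 0.002, 0.12]
contact_force: [1.9, -0.2, -1.6]
gripper_width: 0.0588
tcp [ 0.4242 -0.0868  0.1385] [-3.1406e+00  2.5000e-03  1.1990e-01] j6 -0.392 w 0.0588 F [ 1.9 -0.2 -1.6] t 50.53
t: 50.95
tcp_pos: [0.425, -0.1519, 0.2449]
tcp_rot: [3.141, -0.004, -0.17]
contact_force: [1.8, -0.4, -2.0]
gripper_width: 0.0588
t: 51.37
tcp_pos: [0.4135, -0.356, 0.2429]
tcp_rot: [-3.142, -0.0, -0.173]
contact_force: [1.2, -1.1, -1.2]
gripper_width: 0.0589
t: 51.78
tcp_pos: [0.4144, -0.4093, 0.2424]
tcp_rot: [-3.141, 0.001, -0.173]
contact_force: [-0.6, 0.5, -0.2]
gripper_width: 0.0588
tcp [ 0.4144 -0.4093  0.2424] [-3.1409e+00  6.0000e-04 -1.7260e-01] j6 -0.659 w 0.0588 F [-0.6  0.5 -0.2] t 51.78
[ 0.4088 -0.2914] [0.1301 0.0603] 79.7 z 0.0208 rgb [105. 105. 103.] [254, 14, 67, 138, 8948]

[ 0.409  -0.2917] [0.1594 0.0905] 79.88 z 0.0067 rgb [127. 130. 128.] [241, 4, 96, 162, 6133]
```

View pics/w20.png

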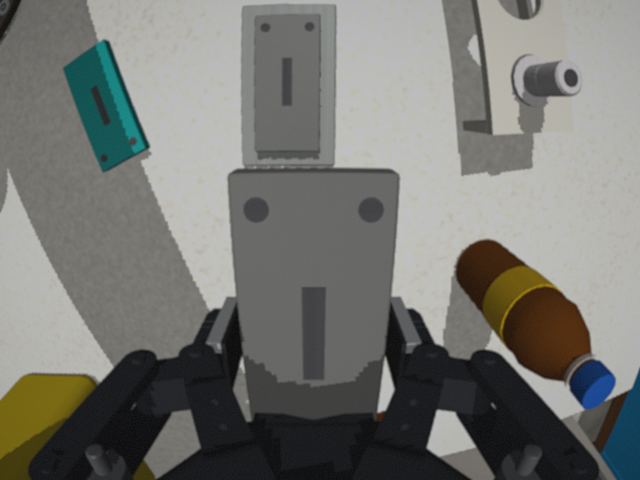

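```bash
python3 - <<'E'
from h import *
s=snap("wrist"); crop(s,220,155,410,225,4,"pics/w20c.png")
o=manip.get_obs(); T=o["tcp_pos"]; Rm=R.from_euler('xyz',o["tcp_rot"]).as_matrix()
P=cloud(s,True); print(P[200:300,240:280,2].mean())
for v in (173,175,177):
  for uv in ([231,v],[397,v],[314,v]):
    p=rays_plane(s,[uv],0.2393)[0]; print(uv,((p-T)@Rm).round(4))
c=rays_plane(s,[[256.5,210],[371,210.3],[302,287],[326,287],[302,379],[326,379]],0.2393); print(((c-T)@Rm).round(4))
E
```

```text
nan
[231, 173] [-0.0296 -0.0628  0.0033]
[397, 173] [ 0.0273 -0.0628  0.0033]
[314, 173] [-0.0011 -0.0625  0.0033]
[231, 175] [-0.0296 -0.0621  0.0033]
[397, 175] [ 0.0274 -0.0621  0.0033]
[314, 175] [-0.0011 -0.0618  0.0033]
[231, 177] [-0.0297 -0.0614  0.0033]
[397, 177] [ 0.0274 -0.0614  0.0033]
[314, 177] [-0.0011 -0.0611  0.0033]
[[-0.0212 -0.0496  0.0033]
 [ 0.0187 -0.0495  0.0033]
 [-0.0056 -0.02    0.0033]
 [ 0.0033 -0.02    0.0033]
 [-0.0063  0.0246  0.0033]
 [ 0.004   0.0247  0.0033]]
```

View pics/w20c.png

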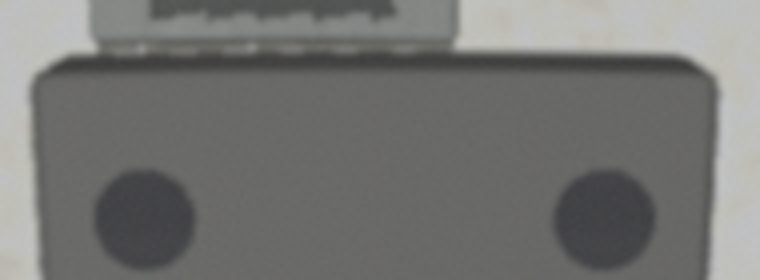

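```bash

python3 -m creep '{"slide":[[-0.012,-0.05,0],[-0.012,-0.07,0],[-0.012,-0.07,0],[-0.0132,-0.0438,0],[0,0,0]],"spin":[0.0036,0,0,0,0]}'
python3 -m creep '{"slide":[[0,0,0.04],[0,0,0.07],[0,0,0.07],[0,0,0.07],[0,0,0.06]],"spin":[0,0,0,0,0]}'
python3 -m creep '{"slide":[[0,0,0.04],[0,0,0.015],[0,0,0],[0,0,0],[0,0,0]],"spin":[0,0,0,0,0]}'
python3 - <<'E'
from h import *
tcp();s=snap("wrist","pics/w21.png")
E
```

```text
t: 52.3
tcp_pos: [0.4099, -0.2856, 0.2425]
tcp_rot: [-3.14, 0.002, -0.175]
contact_force: [0.2, -0.3, -0.6]
gripper_width: 0.0587
t: 52.72
tcp_pos: [0.411, -0.2899, 0.086]
tcp_rot: [3.141, -0.0, -0.177]
contact_force: [0.7, 0.1, -1.1]
gripper_width: 0.0589
t: 53.13
tcp_pos: [0.4119, -0.2912, 0.0613]
tcp_rot: [3.141, -0.002, -0.178]
contact_force: [0.1, -0.3, -0.7]
gripper_width: 0.0587
tcp [ 0.4119 -0.2912  0.0613] [ 3.1406e+00 -1.8000e-03 -1.7760e-01] j6 -0.498 w 0.0587 F [ 0.1 -0.3 -0.7] t 53.13
```

View pics/w21.png

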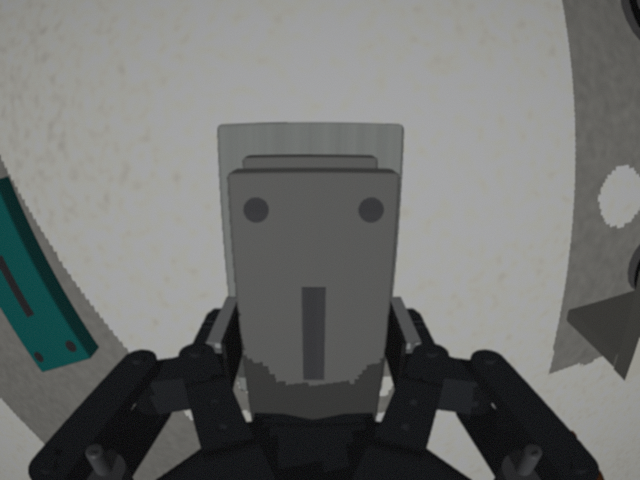

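```bash
python3 - <<'E'
from h import *
s=snap("wrist"); crop(s,210,110,420,200,3.8,"pics/w21c.png")
o=manip.get_obs(); T=o["tcp_pos"]; print(T); np.savez("s21.npz",**{k:s[k] for k in("camera_matrix","xyz","attitude")},T=T,r=o["tcp_rot"])
E
```

```text
[ 0.41186523 -0.29124782  0.06130105]
```

View pics/w21c.png

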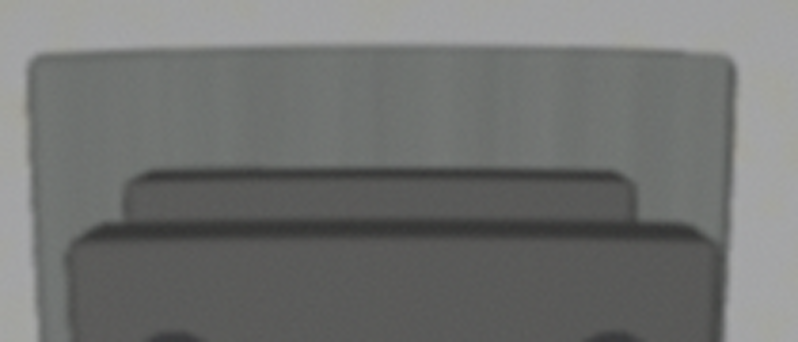

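```bash
cat > rel.py <<'E'
from h import *
def rel(s,T,r,pts,z):
    Rm=R.from_euler('xyz',r).as_matrix(); return ((rays_plane(s,pts,z)-T)@Rm)[:,:2].round(4)
E
python3 - <<'E'
from rel import *
s=np.load("s21.npz"); T=s["T"]; r=s["r"]
print("held LR",rel(s,T,r,[[228.4,176],[399.7,176],[314,172.6]],T[2]-0.0033).tolist())
print("tray plate",rel(s,T,r,[[243.2,162],[377.4,162],[311,156.8],[244.5,159],[376,159]],0.0203).tolist())
print("tray tray",rel(s,T,r,[[219,135],[402,135]],0.006).tolist())
E
```

```text
held LR [[-0.0304, -0.0619], [0.0286, -0.0619], [-0.001, -0.0627]]
tray plate [[-0.0322, -0.0621], [0.0271, -0.062], [-0.0022, -0.064], [-0.0315, -0.0634], [0.0264, -0.0633]]
tray tray [[-0.0464, -0.0739], [0.0413, -0.0738]]
```

```bash

python3 -m creep '{"slide":[[-0.0034,-0.0026,0],[0,0,0.01],[0,0,0.015],[0,0,0.012],[0,0,0]],"spin":[0,0,0,0,0]}'
python3 -m creep '{"slide":[[0,0,0],[0,0,0]],"spin":[0,0]}'
python3 - <<'E'
from rel import *
tcp();s=snap("wrist","pics/w22.png"); crop(s,210,110,420,200,3.8,"pics/w22c.png")
o=manip.get_obs(); T=o["tcp_pos"]; np.savez("s22.npz",**{k:s[k] for k in("camera_matrix","xyz","attitude")},T=T,r=o["tcp_rot"])
E
```

```text
t: 53.65
tcp_pos: [0.409, -0.2887, 0.04]
tcp_rot: [-3.141, 0.002, -0.178]
contact_force: [-0.2, 0.8, -1.2]
gripper_width: 0.0594
t: 53.82
tcp_pos: [0.4095, -0.289, 0.0411]
tcp_rot: [-3.141, 0.001, -0.178]
contact_force: [0.2, 0.2, -0.8]
gripper_width: 0.0588
tcp [ 0.4095 -0.289   0.0411] [-3.1413e+00  5.0000e-04 -1.7790e-01] j6 -0.497 w 0.0588 F [ 0.2  0.2 -0.8] t 53.82
```

View pics/w22c.png

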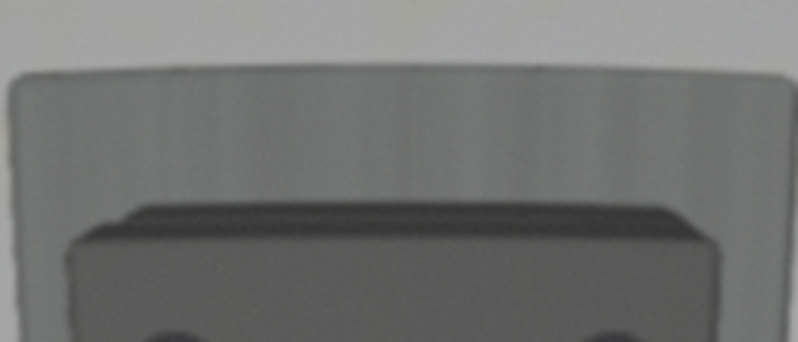

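```bash
python3 - <<'E'
from rel import *
s=np.load("s22.npz"); T=s["T"]; r=s["r"]
print("held",rel(s,T,r,[[228.4,176],[399.2,176],[314,172.6]],T[2]-0.0033).tolist())
print("tray",rel(s,T,r,[[213.9,162.6],[417.1,162.6],[314,128]],0.006).tolist())
print("bottom plate top L corner/R corner chamfer", rel(s,T,r,[[246,164.5],[384,164.5]],0.020).tolist())
E
```

```text
held [[-0.0305, -0.0619], [0.0282, -0.0619], [-0.0011, -0.0627]]
tray [[-0.0443, -0.063], [0.0435, -0.063], [-0.0011, -0.0769]]
bottom plate top L corner/R corner chamfer [[-0.0275, -0.0635], [0.0261, -0.0635]]
```

```bash

python3 -m creep '{"slide":[[0.001,0.0004,0.002],[0,0,0.002],[0,0,0.001],[0,0,0],[0,0,0]],"spin":[0,0,0,0,0]}'
python3 -c "from h import *;tcp()"
```

```text
t: 54.28
tcp_pos: [0.4101, -0.2894, 0.0389]
tcp_rot: [3.142, 0.0, -0.178]
contact_force: [-0.5, -0.4, -1.3]
gripper_width: 0.0588
tcp [ 0.4101 -0.2894  0.0389] [ 3.1416  0.     -0.1779] j6 -0.497 w 0.0588 F [-0.5 -0.4 -1.3] t 54.28
```

```bash

python3 -m creep '{"slide":[[0,0,0.001],[0,0,0.001],[0,0,0.001],[0,0,0],[0,0,0]],"spin":[0,0,0,0,0]}'
python3 -c "from h import *;tcp()"
```

```text
t: 54.7
tcp_pos: [0.4101, -0.2894, 0.0378]
tcp_rot: [3.141, -0.0, -0.178]
contact_force: [-2.0, 1.8, 9.5]
gripper_width: 0.0589
tcp [ 0.4101 -0.2894  0.0378] [ 3.1415e+00 -2.0000e-04 -1.7790e-01] j6 -0.497 w 0.0589 F [-2.   1.8  9.5] t 54.7
```

```bash

python3 -m creep '{"slide":[[0,0,-0.0006],[0,0,0],[0,0,0],[0,0,0],[0,0,0]],"spin":[0,0,0,0,0]}' 0.75
python3 -m creep '{"slide":[[0,0,-0.01],[0,0,-0.03],[0,0,-0.06],[0,0,-0.08],[0,0,-0.08]],"spin":[0,0,0,0,0]}'
python3 -m creep '{"slide":[[0,0.05,-0.08],[0,0.07,-0.06],[0,0.07,0],[0,0.05,0],[0,0,0]],"spin":[0,0,0,0,0]}'
python3 -m creep '{"slide":[[0,0,0],[0,0,0]],"spin":[0,0]}'
python3 - <<'E'
from h import *
tcp();s=snap("wrist","pics/w23.png"); crop(s,200,0,440,220,3,"pics/w23c.png")
rects(s,(0.41,-0.29),0.1,0.0305,0.040,0.034)
print();rects(s,(0.41,-0.29),0.12,0.003,0.0095,0.006)
E
```

```text
t: 55.12
tcp_pos: [0.4101, -0.2894, 0.0376]
tcp_rot: [-3.142, 0.0, -0.178]
contact_force: [0.5, -0.3, -0.1]
gripper_width: 0.0744
t: 55.53
tcp_pos: [0.4093, -0.2888, 0.1689]
tcp_rot: [-3.141, 0.002, -0.178]
contact_force: [1.4, -0.7, -0.2]
gripper_width: 0.0746
t: 55.95
tcp_pos: [0.3896, -0.4057, 0.2314]
tcp_rot: [3.139, -0.002, -0.18]
contact_force: [0.5, 1.3, -0.9]
gripper_width: 0.0748
t: 56.12
tcp_pos: [0.3896, -0.4006, 0.23]
tcp_rot: [-3.141, 0.001, -0.178]
contact_force: [0.1, 0.6, -0.2]
gripper_width: 0.0745
tcp [ 0.3896 -0.4006  0.23  ] [-3.1407e+00  8.0000e-04 -1.7840e-01] j6 -0.675 w 0.0745 F [ 0.1  0.6 -0.2] t 56.12
[ 0.4086 -0.2913] [0.1291 0.0604] 79.78 z 0.0348 rgb [87. 87. 86.] [278, 10, 73, 149, 10464]

[ 0.409  -0.2913] [0.16   0.0904] 79.76 z 0.0067 rgb [103. 105. 103.] [265, 3, 100, 169, 5822]
```

View pics/w23c.png

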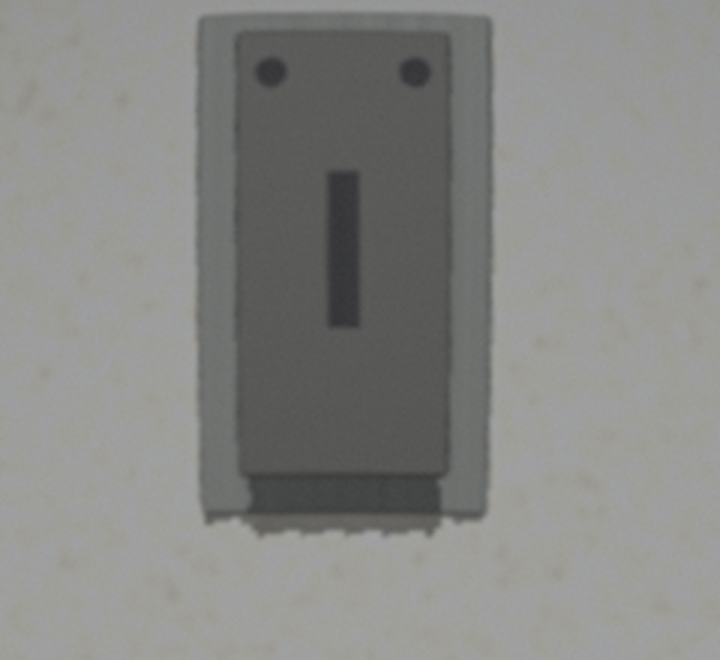

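The pile top's centre is (0.4086,-0.2913), against (0.4088,-0.2914) measured before for the tray's plate, so the edges are flush to well under 1 mm. On to plate 1.

```bash

python3 -m creep '{"slide":[[0,0,0],[0,0,0],[0.04,-0.04,0],[0.05,-0.06,0],[0.05,-0.07,0]],"spin":[-0.078,-0.0776,0,0,0]}'
python3 -m creep '{"slide":[[0,-0.08,0],[0,-0.08,0],[0,-0.08,0],[0,-0.08,0],[0,-0.08,0]],"spin":[0,0,0,0,0]}'
python3 -m creep '{"slide":[[0,-0.08,0],[0,-0.08,0],[0,-0.08,0],[0,-0.04,0],[0,0,0]],"spin":[0,0,0,0,0]}'
python3 -m creep '{"slide":[[0,0,0],[0,0,0]],"spin":[0,0]}'
python3 - <<'E'
from h import *
tcp();s=snap("wrist","pics/w24.png"); rects(s,(0.415,0.077),0.1,0.0095,0.019,0.014)
E
```

```text
t: 56.58
tcp_pos: [0.455, -0.3124, 0.2301]
tcp_rot: [-3.142, 0.0, 0.054]
contact_force: [1.1, -0.6, 0.4]
gripper_width: 0.0747
t: 57.0
tcp_pos: [0.4423, -0.1112, 0.2301]
tcp_rot: [-3.141, 0.0, 0.057]
contact_force: [1.2, -0.3, 0.7]
gripper_width: 0.0746
t: 57.42
tcp_pos: [0.4342, 0.0299, 0.2302]
tcp_rot: [-3.141, 0.001, 0.06]
contact_force: [-0.5, 0.0, -0.3]
gripper_width: 0.0747
t: 57.58
tcp_pos: [0.4352, 0.026, 0.2301]
tcp_rot: [3.141, 0.0, 0.057]
contact_force: [0.7, -0.3, 0.0]
gripper_width: 0.0746
tcp [0.4352 0.026  0.2301] [3.1415e+00 2.0000e-04 5.7000e-02] j6 -0.067 w 0.0746 F [ 0.7 -0.3  0. ] t 57.58
[0.4134 0.0778] [0.06   0.1288] 3.29 z 0.0148 rgb [81. 81. 80.] [260, 78, 68, 140, 9134]
```

View pics/w24.png

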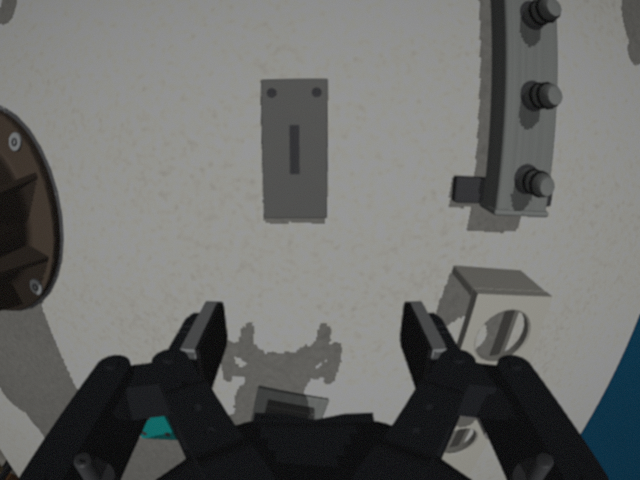

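```bash

python3 -m creep '{"slide":[[0,-0.05,0],[-0.01,-0.06,0],[-0.0254,-0.057,0.02],[0,0,0.05],[0,0,0.06]],"spin":[0,0,0,0,0]}'
python3 -m creep '{"slide":[[0,0,0.06],[0,0,0.06],[0,0,0.06],[0,0,0.05],[0,0,0.02]],"spin":[0,0,0,0,0]}'
python3 -m creep '{"slide":[[0,0,0],[0,0,0],[0,0,0]],"spin":[0,0,0]}'
python3 - <<'E'
from h import *
tcp();s=snap("wrist","pics/w25.png")
E
```

```text
t: 58.05
tcp_pos: [0.414, 0.1087, 0.1657]
tcp_rot: [-3.141, -0.004, 0.056]
contact_force: [1.4, -0.6, -0.2]
gripper_width: 0.0747
t: 58.47
tcp_pos: [0.4122, 0.1069, 0.0374]
tcp_rot: [3.141, 0.003, 0.054]
contact_force: [-0.9, 0.1, 0.5]
gripper_width: 0.0752
t: 58.72
tcp_pos: [0.4138, 0.1077, 0.0408]
tcp_rot: [-3.142, -0.001, 0.055]
contact_force: [-0.2, 0.5, 1.0]
gripper_width: 0.0751
tcp [0.4138 0.1077 0.0408] [-3.1415e+00 -7.0000e-04  5.4500e-02] j6 0.129 w 0.0751 F [-0.2  0.5  1. ] t 58.72
```

View pics/w25.png

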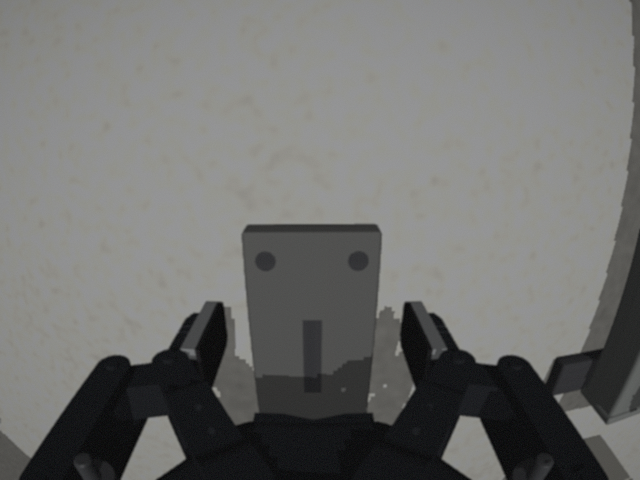

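```bash

python3 -m creep '{"slide":[[0,0,0.02],[0,0,0.015],[0,0,0.007],[0,0,0.003],[0,0,0]],"spin":[-0.002,0,0,0,0]}'
python3 -c "from h import *;tcp()"
python3 -m creep '{"slide":[[0,0,0],[0,0,0],[0,0,0],[0,0,0],[0,0,0]],"spin":[0,0,0,0,0]}' -1 40
python3 -c "from h import *;tcp()"
```

```text
t: 59.18
tcp_pos: [0.4132, 0.1081, 0.0176]
tcp_rot: [3.142, 0.0, 0.058]
contact_force: [0.4, -1.1, 0.4]
gripper_width: 0.0746
tcp [0.4132 0.1081 0.0176] [3.1416e+00 2.0000e-04 5.8400e-02] j6 0.127 w 0.0746 F [ 0.4 -1.1  0.4] t 59.18
t: 59.6
tcp_pos: [0.4134, 0.1082, 0.0181]
tcp_rot: [-3.142, -0.0, 0.058]
contact_force: [0.3, -0.8, 5.9]
gripper_width: 0.0591
tcp [0.4134 0.1082 0.0181] [-3.1415e+00 -4.0000e-04  5.8400e-02] j6 0.127 w 0.0591 F [ 0.3 -0.8  5.9] t 59.6
```

```bash

python3 -m creep '{"slide":[[0,0,-0.01],[0,0,-0.02],[0,0,-0.05],[0,0,-0.08],[0,0,-0.08]],"spin":[0,0,0,0,0]}'
python3 -m creep '{"slide":[[0,0,-0.08],[0.03,0,-0.07],[0.04,0,-0.03],[0,0,0],[0,0,0]],"spin":[0,0,0,0.08,0.0776]}'
python3 -c "from h import *;tcp()"
python3 -m creep '{"slide":[[0.006,0.05,0],[0.006,0.08,0],[0.006,0.08,0],[0.006,0.08,0],[0.006,0.08,0]],"spin":[0,0,0,0,0]}'
python3 -m creep '{"slide":[[0.006,0.08,0],[0.006,0.08,0],[0.006,0.08,0],[0.006,0.08,0],[0.006,0.08,0]],"spin":[0,0,0,0,0]}'
python3 -m creep '{"slide":[[0.006,0.08,0],[0.006,0.08,0],[0.006,0.07,0],[0,0.02,0],[0,0,0]],"spin":[0,0,0,0,0]}'
python3 -m creep '{"slide":[[0,0,0],[0,0,0]],"spin":[0,0]}'
python3 - <<'E'
from rel import *
tcp();s=snap("wrist","pics/w26.png")
rects(s,(0.41,-0.29),0.1,0.0305,0.040,0.034)
print();rects(s,(0.41,-0.29),0.12,0.003,0.0095,0.006)
E
```

```text
t: 60.02
tcp_pos: [0.4121, 0.108, 0.1389]
tcp_rot: [3.141, 0.003, 0.059]
contact_force: [1.8, 0.1, -1.2]
gripper_width: 0.0589
t: 60.43
tcp_pos: [0.4497, 0.1104, 0.2297]
tcp_rot: [-3.14, -0.004, -0.183]
contact_force: [-0.3, 0.0, -2.0]
gripper_width: 0.0586
tcp [0.4497 0.1104 0.2297] [-3.1402 -0.0036 -0.183 ] j6 0.358 w 0.0586 F [-0.3  0.  -2. ] t 60.43
t: 60.85
tcp_pos: [0.4294, -0.076, 0.2282]
tcp_rot: [3.142, -0.0, -0.177]
contact_force: [0.7, -0.4, -1.8]
gripper_width: 0.0591
t: 61.27
tcp_pos: [0.4086, -0.2758, 0.2282]
tcp_rot: [3.142, -0.0, -0.178]
contact_force: [0.9, 0.9, -0.6]
gripper_width: 0.0589
t: 61.68
tcp_pos: [0.3956, -0.4012, 0.2279]
tcp_rot: [3.141, -0.0, -0.181]
contact_force: [-1.4, 0.7, -1.0]
gripper_width: 0.0591
t: 61.85
tcp_pos: [0.3961, -0.3974, 0.2277]
tcp_rot: [-3.141, 0.001, -0.178]
contact_force: [0.9, 1.0, -0.7]
gripper_width: 0.059
tcp [ 0.3961 -0.3974  0.2277] [-3.1408e+00  6.0000e-04 -1.7770e-01] j6 -0.664 w 0.059 F [ 0.9  1.  -0.7] t 61.85
[ 0.4085 -0.2911] [0.1291 0.0604] 80.01 z 0.0348 rgb [98. 98. 97.] [271, 14, 73, 150, 10674]

[ 0.4091 -0.2915] [0.1597 0.0902] 79.58 z 0.0067 rgb [117. 119. 117.] [259, 7, 100, 170, 5798]
```

View pics/w26.png

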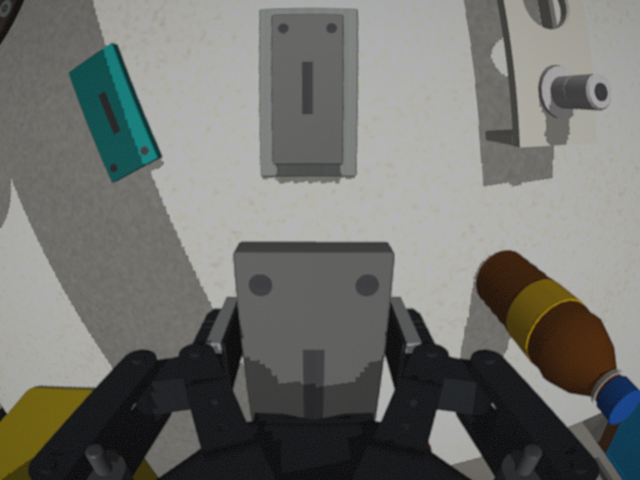

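```bash
python3 - <<'E'
from rel import *
s=snap("wrist"); o=manip.get_obs(); T=o["tcp_pos"]; crop(s,220,235,410,300,4,"pics/w26c.png")
print(rel(s,T,o["tcp_rot"],[[260,285],[367,285],[314,251],[235,258],[393.5,258]],T[2]-0.0031).tolist())
E
```

```text
[[-0.0213, -0.0209], [0.0187, -0.0209], [-0.0012, -0.0345], [-0.0301, -0.0317], [0.028, -0.0317]]
```

View pics/w26c.png

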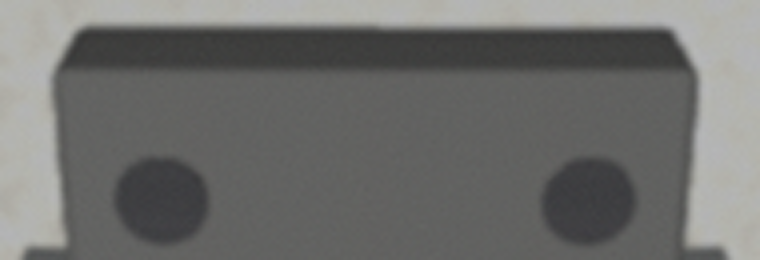

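```bash

python3 -m creep '{"slide":[[-0.0026,-0.05,0],[-0.004,-0.075,0],[-0.004,-0.08,0],[0,-0.07,0],[0,0,0]],"spin":[0,0,0,0,0]}'
python3 -m creep '{"slide":[[0,0,0.04],[0,0,0.06],[0,0,0.07],[0,0,0.06],[0,0,0.05]],"spin":[0,0,0,0,0]}'
python3 -m creep '{"slide":[[0,0,0.03],[0,0,0],[0,0,0],[0,0,0]],"spin":[0,0,0,0]}'
python3 -c "from h import *;tcp()"
```

```text
t: 62.37
tcp_pos: [0.4151, -0.2562, 0.2277]
tcp_rot: [-3.14, 0.002, -0.174]
contact_force: [0.2, -0.3, -1.5]
gripper_width: 0.0589
t: 62.78
tcp_pos: [0.4152, -0.2611, 0.0862]
tcp_rot: [-3.141, 0.0, -0.176]
contact_force: [0.3, 0.7, -0.6]
gripper_width: 0.059
t: 63.12
tcp_pos: [0.416, -0.2623, 0.0737]
tcp_rot: [3.141, -0.001, -0.177]
contact_force: [0.7, -0.3, -0.2]
gripper_width: 0.0591
tcp [ 0.416  -0.2623  0.0737] [ 3.1412e+00 -1.0000e-03 -1.7720e-01] j6 -0.447 w 0.0591 F [ 0.7 -0.3 -0.2] t 63.12
```

```bash

python3 -m creep '{"slide":[[-0.001,-0.0014,0],[0,0,0.01],[0,0,0.013],[0,0,0.012],[0,0,0]],"spin":[0.0006,0,0,0,0]}'
python3 -m creep '{"slide":[[0,0,0],[0,0,0],[0,0,0]],"spin":[0,0,0]}'
python3 - <<'E'
from h import *
tcp();s=snap("wrist","pics/w27.png"); crop(s,210,180,420,290,3.8,"pics/w27c.png")
E
```

```text
t: 63.53
tcp_pos: [0.4147, -0.2613, 0.0541]
tcp_rot: [-3.141, 0.001, -0.179]
contact_force: [0.0, -0.4, -0.9]
gripper_width: 0.0588
t: 63.78
tcp_pos: [0.4151, -0.2617, 0.0552]
tcp_rot: [3.142, -0.0, -0.179]
contact_force: [0.5, 0.4, -0.9]
gripper_width: 0.0589
tcp [ 0.4151 -0.2617  0.0552] [ 3.1416 -0.     -0.1789] j6 -0.445 w 0.0589 F [ 0.5  0.4 -0.9] t 63.78
```

View pics/w27c.png

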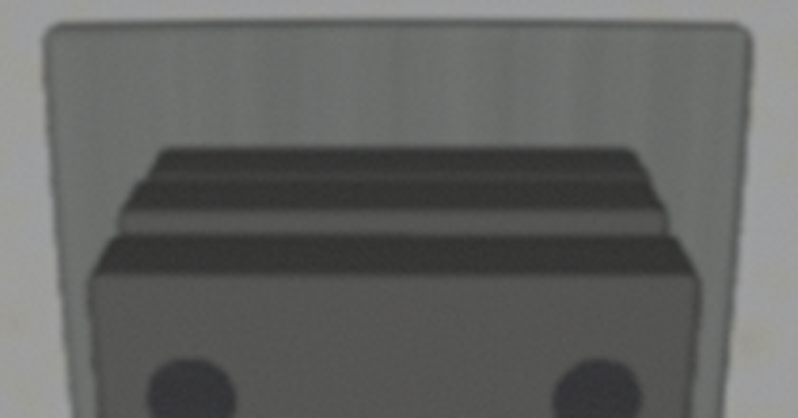

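```bash
python3 - <<'E'
from rel import *
s=snap("wrist"); o=manip.get_obs(); T=o["tcp_pos"]; r=o["tcp_rot"]
f=lambda x,y:[210+x/3.8,180+y/3.8]
print("held",rel(s,T,r,[f(395,273),f(90,290),f(698,290),f(180,236),f(610,236)],T[2]-0.0031).tolist())
print("held bottom edge",rel(s,T,r,[f(395,237)],T[2]-0.0171).tolist())
print("p2",rel(s,T,r,[f(395,208.5),f(119,222),f(667,222)],0.0343).tolist(), "bottom edge",rel(s,T,r,[f(395,182)],0.0203).tolist())
print("p0",rel(s,T,r,[f(395,178)],0.0203).tolist(), rel(s,T,r,[f(395,148)],0.006).tolist())
print("tray",rel(s,T,r,[f(395,22),f(46,60),f(750,60)],0.006).tolist())
E
```

```text
held [[-0.001, -0.0342], [-0.0304, -0.0324], [0.0281, -0.0324], [-0.0213, -0.0379], [0.0192, -0.0379]]
held bottom edge [[-0.001, -0.0329]]
p2 [[-0.001, -0.0347], [-0.0308, -0.0332], [0.0283, -0.0332]] bottom edge [[-0.001, -0.0333]]
p0 [[-0.001, -0.0338]] [[-0.001, -0.0334]]
tray [[-0.001, -0.0495], [-0.0449, -0.0451], [0.0438, -0.0451]]
```

```bash

python3 -m creep '{"slide":[[0,-0.001,0.002],[0,0,0.002],[0,0,0.001],[0,0,0],[0,0,0]],"spin":[0,0,0,0,0]}'
python3 -m creep '{"slide":[[0,0,0.001],[0,0,0.001],[0,0,0],[0,0,0]],"spin":[0,0,0,0]}'
python3 -c "from h import *;tcp()"
```

```text
t: 64.3
tcp_pos: [0.4152, -0.2611, 0.0526]
tcp_rot: [-3.142, 0.0, -0.179]
contact_force: [0.7, -0.4, -0.7]
gripper_width: 0.0588
t: 64.63
tcp_pos: [0.4152, -0.2611, 0.0521]
tcp_rot: [3.141, -0.0, -0.179]
contact_force: [-2.2, 1.9, 12.4]
gripper_width: 0.0586
tcp [ 0.4152 -0.2611  0.0521] [ 3.1415e+00 -2.0000e-04 -1.7880e-01] j6 -0.444 w 0.0586 F [-2.2  1.9 12.4] t 64.63
```

```bash

python3 -m creep '{"slide":[[0,0,-0.0006],[0,0,0],[0,0,0],[0,0,0],[0,0,0]],"spin":[0,0,0,0,0]}' 0.75
python3 -m creep '{"slide":[[0,0,-0.01],[0,0,-0.03],[0,0,-0.06],[0,0,-0.08],[0,0,-0.08]],"spin":[0,0,0,0,0]}'
python3 -m creep '{"slide":[[0,0.05,-0.08],[0,0.08,-0.08],[0,0.08,-0.02],[0,0.07,0],[0,0.02,0]],"spin":[0,0,0,0,0]}'
python3 -m creep '{"slide":[[0,0,0],[0,0,0]],"spin":[0,0]}'
python3 - <<'E'
from h import *
tcp();s=snap("wrist","pics/w28.png"); crop(s,200,0,440,220,3,"pics/w28c.png")
rects(s,(0.41,-0.29),0.1,0.0445,0.055,0.048)
print();rects(s,(0.41,-0.29),0.12,0.003,0.0095,0.006)
E
```

```text
t: 65.05
tcp_pos: [0.4152, -0.2611, 0.0519]
tcp_rot: [-3.142, 0.0, -0.179]
contact_force: [0.5, -0.5, 0.2]
gripper_width: 0.0746
t: 65.47
tcp_pos: [0.4144, -0.2606, 0.1832]
tcp_rot: [-3.141, 0.002, -0.179]
contact_force: [1.0, -0.4, -0.2]
gripper_width: 0.0747
t: 65.88
tcp_pos: [0.3905, -0.4001, 0.2585]
tcp_rot: [3.138, -0.003, -0.18]
contact_force: [-0.7, 0.8, -0.5]
gripper_width: 0.0745
t: 66.05
tcp_pos: [0.3904, -0.3952, 0.2565]
tcp_rot: [-3.141, 0.001, -0.18]
contact_force: [0.2, -0.0, -0.1]
gripper_width: 0.0745
tcp [ 0.3904 -0.3952  0.2565] [-3.1407e+00  8.0000e-04 -1.8020e-01] j6 -0.666 w 0.0745 F [ 0.2 -0.  -0.1] t 66.05
[ 0.4082 -0.2913] [0.1297 0.0603] 79.85 z 0.0488 rgb [88. 88. 86.] [279, 20, 70, 144, 9831]

[ 0.4089 -0.2907] [0.16   0.0904] 79.87 z 0.0067 rgb [105. 107. 105.] [268, 16, 93, 157, 4265]
```

View pics/w28c.png

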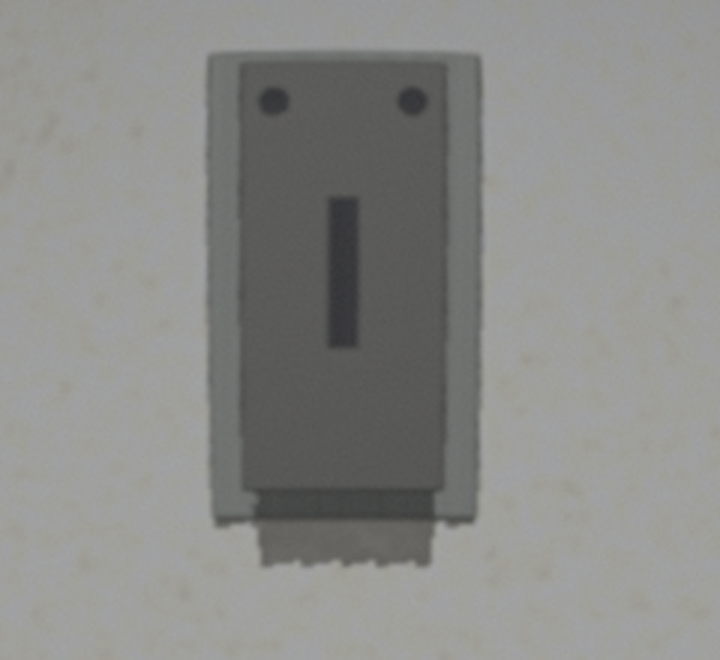

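The pile is flush: top (0.4082,-0.2913) over tray centre (0.4089,-0.2907), same yaw. One last overall look.

```bash

python3 -m creep '{"slide":[[0,0,-0.06],[0,0,-0.06],[0,0,-0.04],[0,0,0],[0,0,0]],"spin":[0,0,0,0,0]}'
python3 - <<'E'
from h import *
s=snap("scene","pics/s9.png"); crop(s,60,120,560,480,1.6,"pics/s9c.png"); snap("top","pics/t9.png"); tcp()
E
```

```text
t: 66.52
tcp_pos: [0.3915, -0.3944, 0.3375]
tcp_rot: [3.141, -0.001, -0.177]
contact_force: [-0.2, 0.5, -0.8]
gripper_width: 0.0746
tcp [ 0.3908 -0.3942  0.3359] [-3.1406e+00  1.1000e-03 -1.7770e-01] j6 -0.667 w 0.0745 F [-0.8  0.1  0. ] t 66.62
```

View pics/s9c.png

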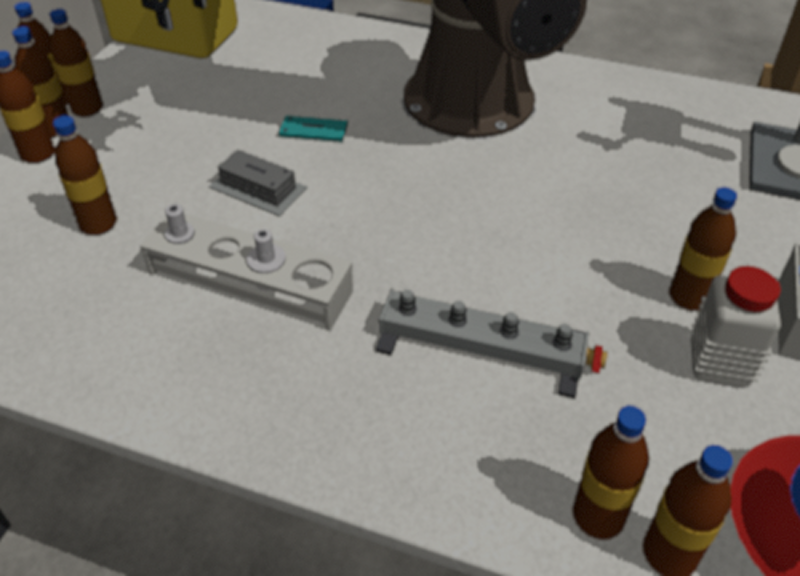

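View pics/t9.png

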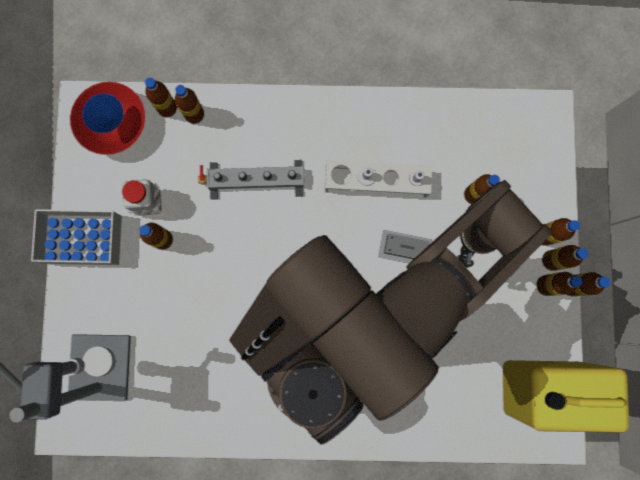

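```bash
python3 - <<'E'
from h import *
a=cv2.imread("pics/top0.png",0)[:, :].astype(np.float32);c=cv2.imread("pics/t9.png",0).astype(np.float32)
# feet region match
for n,(u0,v0,u1,v1) in {"leftfoot+valve":(198,160,216,198),"right end":(290,158,310,200),"rack":(325,160,435,200),"canister":(118,175,160,215),"bottle":(140,220,175,250),"bottle2":(462,170,500,205)}.items():
    t=c[v0:v1,u0:u1]; r=cv2.matchTemplate(a[v0-12:v1+12,u0-12:u1+12],t,cv2.TM_CCOEFF_NORMED); _,m,_,l=cv2.minMaxLoc(r); print(n,m,"shift px now-before",12-l[0],12-l[1])
E
```

```text
leftfoot+valve 0.8247659802436829 shift px now-before -3 -1
right end 0.9710482954978943 shift px now-before -3 -1
rack 0.8335137367248535 shift px now-before 0 0
canister 0.9980208277702332 shift px now-before 0 0
bottle 0.9971722960472107 shift px now-before 0 0
bottle2 0.9150420427322388 shift px now-before 0 0
```

The manifold sat about 9 mm to one side in the last view. Its foot measured the same before I started and after both chucks were off (t = 47 s), so the announced knock moved it, not the arm. Everything else is in place. Handing in.

```bash
python3 -c "
from workcell import ticket; print(ticket.job_done())"
```

```text
the job is handed in; nothing more can be done
None
```

The job is done and handed in at about 67 s, out of the 210 s allowed.

- **Chucks:** I twisted two chucks off their spigots, with measured axial pull of at most about 8 N. Chuck_s hangs in the 41 mm hole and chuck_l in the 55 mm hole. Both shank tops read 126.5 mm; the camera reads about 0.7 mm high and home is 126 mm.
- **Plates:** Both grey loose plates are piled on the tray plate. Their centres match the tray plate to within about 0.6 mm and the yaw to within about 0.3°. The turquoise look-alike was left alone.
- **Bystanders:** The nearest bottles I compared, the canister and the rack show no shift in the top view, and the last overall view shows the others standing. I did not measure every bottle.

One check disagreed: in the final top view the manifold, still standing level, sits about 9 mm to +y from where it started. Its foot was unchanged to within 1 mm after both chucks were off, while the arm was working elsewhere afterwards. So I put this down to the announced knock and did not move it back.

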